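# Unload the sample dryer and hang the shade boards level

## Robot

A 6-joint arm with a two-finger parallel gripper is mounted at the origin on the work surface. World frame = base frame: x ahead of the robot, y to its left, z up, the work surface at z = 0. Lengths are in m, angles in rad, forces in N, time in s.
With the tool pointing down it reaches from about 0.35 to 0.85 m from the base axis. Payload 8.1 kg.
Tool frame: the origin (TCP) lies at the very end of the fingers, on their centre line; the grasp point (between the pads) lies robot.grip_point_offset behind it (robot.grip_point_offset is the distance from the TCP to the grasp point, in m); z points along the fingers, y is the line along which they close (so a half turn about z gives the same grasp; the last joint's range is limited). The gripper opens to 93 mm and grips with 3 to 60 N. Pads are 15 mm wide; open, the fingers measure 128 mm over their backs; the gripper's body (75 mm by 188 mm) begins 65 mm behind the grasp point.
Start: joints at [-1.295, 0.13, 1.488, -0, 1.523, -0.085], TCP at [0.212, -0.561, 0.219] pointing down, gripper open.
Joint ranges: [-2.96, 2.96], [-0.89, 2.26], [0.02, 2.5], [-1.34, 4.48], [0, 2.73], [-2.66, 2.66]. Speed limits (rad/s): [2.39, 2.39, 2.79, 3.14, 3.14, 3.14].

## Interface

Orientations are given as a rotation vector (axis times angle).
In Python, from plant import robot, eyes gives the robot as it stands. The module is installed in compiled form; this text tells all that it offers.
- The arm moves only by the tool apply_moves, never from a script. Its argument "steps" is one flat list of numbers, 7 for each row, row after row: the shift along the tool's x, y, z in units of 30 mm (1.0 is 30 mm), then the turn, a rotation vector about the tool's x, y, z in units of 6 degrees (1.0 is 6 degrees), then the opening in per cent of the stroke, from 0 (shut) to 100 (fully open). In form: [dx, dy, dz, ax, ay, az, fingers, dx, dy, dz, ax, ay, az, fingers, ...]. A call has 1 to 12 rows; each row shifts and turns the commanded pose from where the row before left it, along the tool's axes as they then stand; what a row does not reach is not made up. A row lasts 1/12 s, in which the tool goes at most 41.7 mm and 7.16 degrees, less where a joint would pass 70% of its speed; a pose out of reach is approached as far as the arm can. A call is refused whole if a number of a shift passes 1 or a number of a turn 1, either way. A call with a gripper value outside its range is refused whole. The fingers move at their own pace and stop on an object; "grip_force" is the grip in N (left out, the last holds). Time passes only in rows, so rows that do not move let the fingers close. It gives the time, the measured TCP pose, the force, the opening and the grip force at its end, in the units of the state.
- robot.read_state(): the state, without advancing time (a new reading comes with each control period).
- eyes.read_camera(name): name is "scene" or "top" or "wrist"; returns the picture (480x640x3 uint8, red, green, blue); there is no depth.
- eyes.calibration(name): a dict with "K" (3x3 intrinsics, pixels), "R" (3x3) and "t" (3): a world point X has camera coordinates R X + t. Camera axes: x right, y down, z forward; pixel columns grow to the right and rows downward; lengths in m; the calibration is good to about 2 mm. A picture is of the moment at which its call begins: read the wrist's pose just before it. calibration takes no time and is no camera call; for the wrist camera it gives the pose at the moment of the call.
- robot.close_job(): hands the job in; it is judged then, once.
Trained networks look in the newest picture that a camera, given by its name, has taken for a name from the list of things; names that differ only in an ending like _2 or _b are one class to them, and where a whole thing is asked for, a point or a joint stands for the part that bears it (a point fixed in the world has none). Each returns a list of dicts, best first, with "conf" (0 to 1); they miss things now and then, are a little off and sometimes report something else, mostly with a low value. They report only what shows in the picture. A call takes as long as a camera call. They do not tell look-alikes from the thing itself.
- eyes.search_frame(camera, thing): "rect" ([left, top, width, height] in pixels, round what is visible of it).
- eyes.place_of(camera, thing): "xy" ([column, row] in pixels: a listed point, or the origin of a listed thing).
The state is a dict: "t": time; "q": joint angles; "dq": joint speeds; "joint_torque": joint torques, N m; "tool_pos": TCP position; "orientation": TCP orientation; "force": force on the tool from outside, world axes, zero at the start; "wrist_torque": the same for the moment, N m; "opening": finger opening in m; "gripper_force": force on a finger pad.
Only numpy, scipy, OpenCV 4.12 (cv2) and the standard library are available. Lean on these libraries where they do the work, as an engineer would, in place of code of your own. Each camera call takes 0.05 s, during which the arm holds its last target. There are 200 camera calls.

## Task

Switch the sample dryer off with the lever on its roof, then draw every shade board (three or four) out through the open front of its bay and hang it on one of the stand's pegs by the hole from which it hangs level, so that the samples do not run. When all of them hang, give the spray head of the mist bottle one full press and let it come up again; do not spray earlier, and do not knock over any jar.

Things in the scene. Friction and masses are not known exactly. Their poses are not given: they have to be found in the camera images.
- board_a_center (a point): loose shade board, upright: white plastic sheet 80 wide (x -40..40), 8 thick (y), 70 high, on a ledge 80 x 30 x 6 along its foot. Three 16 mm square through holes centred at x -20, 0, +20, 54 above its underside. This point: sheet's middle, 54 above the underside; z up. Two brass blocks on the ledge centred at x -28 (tab end). It starts in a dryer bay, +x into the bay. None if absent
- board_a_tab (a point): grip point on board_a's tab, at x -28, 92 above the underside. The tab (x -40..-16, 8 thick) rises from the sheet's -x end to 108 above the underside; at the start it stands outside the bay with about half of the board. Weights, for every board: plastic 40 g with balance point x -3.6; two brass blocks 20 x 10 x 20, 40 g each, one either side of the sheet (whole board -20 to +30 %)
- board_b_center (a point): same point of a second shade board, equal to board_a but for its brass blocks, which are centred at x +2 (mid-width). None if absent
- board_b_tab (a point): grip point on board_b's tab, placed as on board_a
- board_c_center (a point): same point of a third shade board, equal to board_a but for its brass blocks, which are centred at x +32 (the end away from the tab). None if absent
- board_c_tab (a point): grip point on board_c's tab, placed as on board_a
- board_d_center (a point): same point of a fourth shade board, equal to board_a but for its brass blocks: it has four, a pair centred at x -29 and a pair at x +30. None if absent
- board_d_tab (a point): grip point on board_d's tab, placed as on board_a
- dryer: white drying box fixed on the table, 115 deep, 302 wide, 98 high; origin on the table below the middle of its front face; x points from the front into the box, y across, z up. Four bays open only at the front, centred at y -105, -35, +35, +105, each 48 wide, 56 deep, 88 high, floored by the table; their roof is solid (88 to 98 high)
- switch (a joint): black-knobbed toggle lever on the rear of the dryer's roof, rad: 0 = on, leaning to the dryer's front (-x); 1.0 = off, leaning to the rear (+x). It stays where it is left and needs under 2 N at the knob. At the start it is on (0 to 0.15)
- switch_tip (a point): centre of the lever's knob (26 mm ball), 55 from the pivot, which lies at x 78, y -35 of the dryer, 120 above the table, its axis along the dryer's y; the knob's centre is 168 above the table at either end of the swing, 175 mid-way
- stand: aluminium stand fixed on the table: a level rail (12 mm round) along its y axis, 240 above the table, on two posts at y -215 and 215, with four pegs at y +186, +62, -62, -186 pointing level to its -x, each 85 long from the rail's axis, 6 mm round, with an 8.4 mm ball at the tip. Origin on the table below the rail's middle
- mist: amber mist bottle fixed in a wooden foot 90 x 90 x 8, 44 mm round, about 150 high with its spray head; origin below its centre
- spray (a joint): sprung white spray head on the bottle, m: 0 = up, 0.008 = fully pressed; it starts to move at about 2 N and is fully down at about 8 N, and comes up by itself
- spray_top (a point): centre of the top of the spray head (28 mm round), 150 above the table when up; it is pressed straight down
- peg0 (a point): point on the axis of the peg at y = +186 of the stand, 35 from the rail's axis and 50 from the tip; axes as the stand's (the peg points to -x)
- peg1 (a point): point on the axis of the peg at y = +62 of the stand, 35 from the rail's axis and 50 from the tip; axes as the stand's (the peg points to -x)
- peg2 (a point): point on the axis of the peg at y = -62 of the stand, 35 from the rail's axis and 50 from the tip; axes as the stand's (the peg points to -x)
- peg3 (a point): point on the axis of the peg at y = -186 of the stand, 35 from the rail's axis and 50 from the tip; axes as the stand's (the peg points to -x)
- jar_wide_center (a point): centre of a loose pigment wide jar 76 round, 52 high, a bystander that must stay standing
- jar_small_center (a point): centre of a loose pigment small jar 46 round, 55 high, a bystander that must stay standing
- jar_tall_center (a point): centre of a loose pigment jar 56 round, 75 high, a bystander that must stay standing
- jar_left_center (a point): centre of a loose pigment jar 64 round, 60 high, a bystander that must stay standing
Things that resemble listed ones, but are neither listed nor needed, are in the scene too. Leave any blue look-alike of the part that bears board_d_center alone.

How it is judged:
By the outcome, as a careful person would: the job done as asked, in the order asked, and still so for the second after the job is handed in, with the robot touching nothing.
Of board_a, board_b, board_c, board_d only 3 to 4 are there at a start; the rules pass over those that are not, and their reading is None.
At some moment in a run one of board_a, board_b, board_c, board_d may be knocked a few centimetres aside while the robot is not near it.
It also fails if it takes over 210 s, if anything falls off the work surface, if the arm or the gripper's body presses on something with over 40 N, if the wrist force passes 120 N, or if a joint passes its speed limit or range.

## Working session

There is one attempt and no reset: what is moved stays moved. The work goes in short steps, Python scripts to look and compute and a tool call to move; the robot and the scene stay as the last step left them, time stands still between calls to the robot, and variables do not carry over. Pictures are saved under pics/ and viewed, at most 14 in all, crops included, and the job is handed in when it is done.

Besides the shell and the picture viewer there is one more tool, called after "Request:" by a JSON object that holds its "op" and its "data". apply_moves: Moves the arm, as the interface text tells. Its arguments: {"type":"object","properties":{"steps":{"type":"array"},"grip_force":{"type":"number"}},"required":["steps"]}

```bash
mkdir -p pics; ls; python3 - <<'E'
from plant import robot, eyes
import cv2,numpy as np
s=robot.read_state();print({k:np.round(v,3) for k,v in s.items()},robot.grip_point_offset)
for c in ("scene","top"):
    im=eyes.read_camera(c);cv2.imwrite(f"pics/{c}0.png",im[:,:,::-1])
    for n in ["board_a_center","board_a_tab","dryer","switch_tip","stand","mist","spray_top","peg0","jar_wide_center","jar_small_center","jar_tall_center","jar_left_center"]:
        print(c,n,[(np.round(d["xy"]).astype(int).tolist(),round(d["conf"],2)) for d in eyes.place_of(c,n)[:6]])
    C=eyes.calibration(c);print(C["K"].tolist(),np.round(C["R"],4).tolist(),C["t"])
E
```

```text
pics
{'t': np.float64(0.0), 'q': array([-1.295,  0.131,  1.489, -0.   ,  1.523, -0.085]), 'dq': array([-0.   ,  0.001, -0.   ,  0.001,  0.   , -0.001]), 'joint_torque': array([ 3.0000e-03, -5.5985e+01, -4.9176e+01,  7.7000e-02,  3.6000e-02,
       -0.0000e+00]), 'tool_pos': array([ 0.212, -0.561,  0.218]), 'orientation': array([-3.089, -0.563,  0.   ]), 'force': array([-0.044,  0.878,  0.375]), 'wrist_torque': array([ 0.027,  0.002, -0.004]), 'gripper_force': np.float64(0.0), 'opening': np.float64(0.093)} 0.0188
scene board_a_center [([332, 241], 0.73), ([398, 226], 0.56), ([445, 216], 0.17)]
scene board_a_tab [([317, 232], 0.72), ([388, 209], 0.7), ([333, 241], 0.33)]
scene dryer [([338, 255], 0.73), ([389, 208], 0.69), ([364, 258], 0.6)]
scene switch_tip [([371, 224], 0.58), ([386, 209], 0.57)]
scene stand [([445, 215], 0.74)]
scene mist [([222, 302], 0.89), ([371, 222], 0.68), ([271, 262], 0.61)]
scene spray_top [([220, 254], 0.69), ([221, 298], 0.62), ([372, 223], 0.38)]
scene peg0 [([155, 336], 0.78), ([222, 298], 0.74), ([269, 261], 0.6), ([336, 257], 0.21)]
scene jar_wide_cent
[... 486 characters left out ...]
er [([263, 263], 0.7)]
top switch_tip [([268, 233], 0.57)]
top stand []
top mist [([410, 296], 0.89)]
top spray_top [([422, 295], 0.42)]
top peg0 [([350, 219], 0.82), ([522, 203], 0.82), ([410, 219], 0.76), ([465, 212], 0.72), ([154, 242], 0.67)]
top jar_wide_center [([394, 220], 0.96)]
top jar_small_center [([444, 209], 0.85)]
top jar_tall_center [([265, 263], 0.7), ([328, 176], 0.62), ([443, 206], 0.47)]
top jar_left_center [([154, 247], 0.72), ([219, 258], 0.41)]
[[435.7147075285792, 0.0, 324.52361607277606], [0.0, 435.7147075285792, 240.99275953732166], [0.0, 0.0, 1.0]] [[-0.0243, -0.9997, -0.0054], [-0.9886, 0.0249, -0.1482], [0.1483, 0.0018, -0.9889]] [0.07101856 0.54237702 1.09925447]
```

```bash
python3 - <<'E'
import cv2
a=cv2.imread("pics/scene0.png");b=cv2.imread("pics/top0.png")
cv2.imwrite("pics/s1.png",cv2.resize(a[170:440,110:470],(800,600),interpolation=cv2.INTER_CUBIC))
cv2.imwrite("pics/t1.png",cv2.resize(b[110:410,130:530],(800,600),interpolation=cv2.INTER_CUBIC))
E
```

```text
(no output)
```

View pics/s1.png

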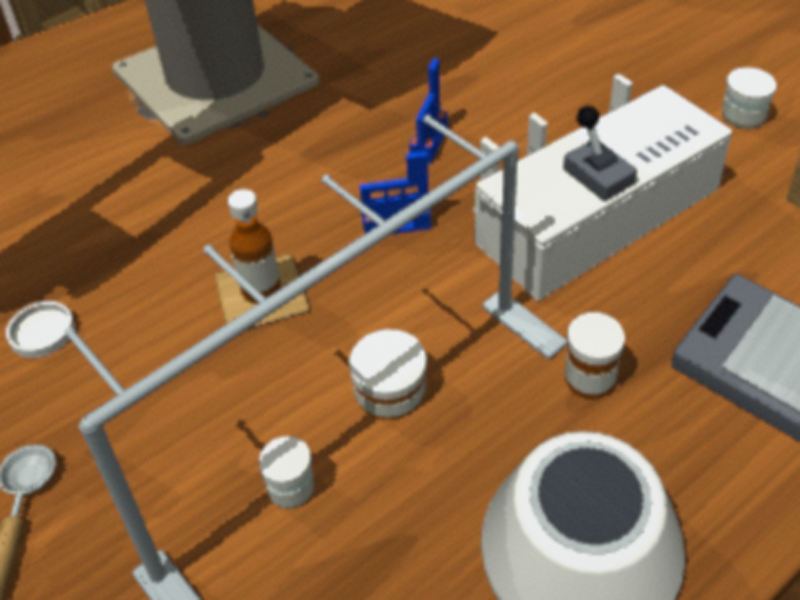

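View pics/t1.png

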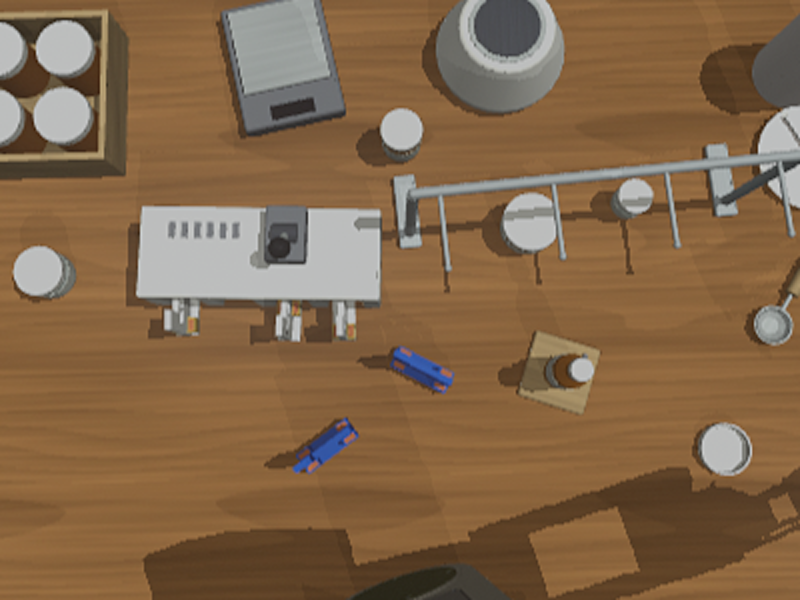

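The pictures show the dryer (top crop 140–380 × 207–302) with three boards in its bays (crop columns 183, 288 and 343), and two blue look-alikes in front of it. The stand is at the right and the bottle at (570, 370). I'll zoom in to get exact pixels.

```bash
python3 - <<'E'
import cv2
b=cv2.imread("pics/top0.png")
cv2.imwrite("pics/t2.png",cv2.resize(b[205:295,190:330],None,fx=5.7,fy=5.7,interpolation=cv2.INTER_CUBIC))
cv2.imwrite("pics/t3.png",cv2.resize(b[170:320,325:535],None,fx=3.8,fy=3.8,interpolation=cv2.INTER_CUBIC))
E
```

```text
(no output)
```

View pics/t2.png

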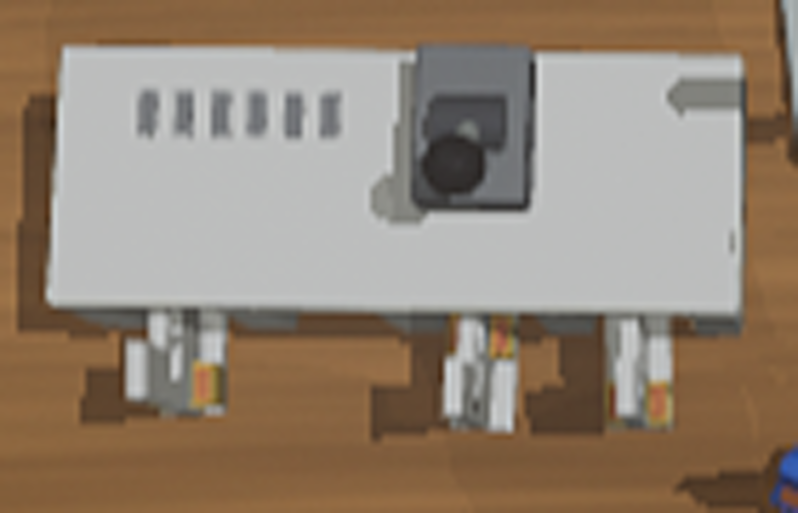

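View pics/t3.png

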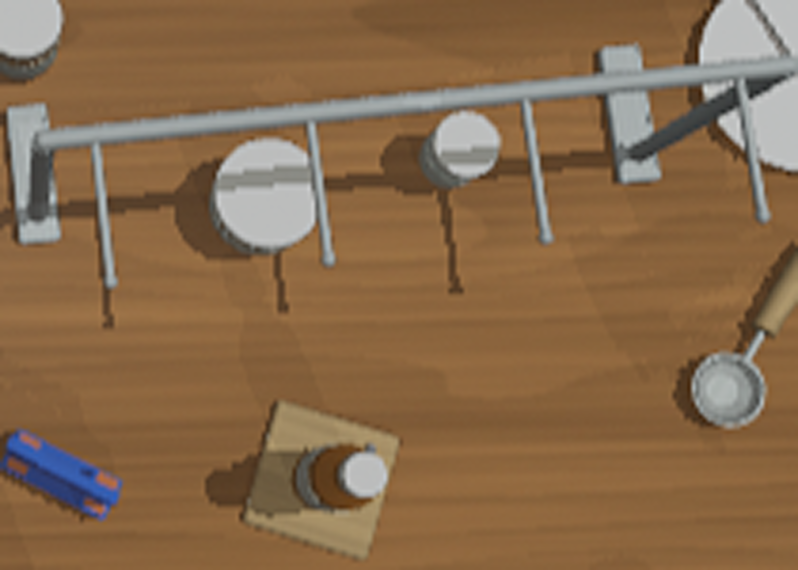

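```bash
cat > h.py <<'E'
import numpy as np, cv2
from plant import robot, eyes
from scipy.spatial.transform import Rotation as Ro
def ray(C,uv,z):
    K,R,t=map(np.array,(C["K"],C["R"],C["t"])); o=-R.T@t
    d=R.T@np.linalg.inv(K)@np.array([*uv,1.]); return o+d*(z-o[2])/d[2]
def proj(C,X):
    p=C["K"]@(np.array(C["R"])@np.array(X)+C["t"]); return p[:2]/p[2]
def delta(pos,yaw_x=None):
    """shift in tool units to TCP pos; tool down"""
    s=robot.read_state();R=Ro.from_rotvec(s["orientation"])
    return np.round(R.inv().apply(np.array(pos)-s["tool_pos"])/.03,2)
E
python3 - <<'E'
from h import *
C=eyes.calibration("top")
g=lambda u,v,z,o,k:np.round(ray(C,(o[0]+(u+.5)/k-.5,o[1]+(v+.5)/k-.5),z),4)
for n,p,z in [("tip",[(110,283),(328,261),(545,239),(763,216)],.24),("rail",[(97,140),(312,122),(527,100),(741,80)],.24),("spray",[(363,474)],.15)]:
    for q in p: print(n,g(*q,z,(325,170),3.8))
for n,p,z in [("dry",[(63,46),(742,55),(740,313),(48,303)],.098),("knob",[(453,165)],.168),("tabs",[(175,345),(470,380),(630,370)],.108)]:
    for q in p: print(n,g(*q,z,(190,205),5.7))
W=eyes.calibration("wrist");R=np.array(W["R"]);print("wrist cam pos",-R.T@W["t"],"axis",R[2],W["K"][0][0])
s=robot.read_state();Rt=Ro.from_rotvec(s["orientation"]).as_matrix();print(np.round(Rt,3)); print("cam in tool",Rt.T@(-R.T@W["t"]-s["tool_pos"]),Rt.T@R[2],Rt.T@R[0])
E
```

```text
tip [ 0.5057 -0.0051  0.24  ]
tip [ 0.5152 -0.1289  0.24  ]
tip [ 0.5247 -0.2525  0.24  ]
tip [ 0.5348 -0.3771  0.24  ]
rail [ 5.887e-01 -5.000e-04  2.400e-01]
rail [ 0.5961 -0.1241  0.24  ]
rail [ 0.6059 -0.2481  0.24  ]
rail [ 0.6145 -0.3718  0.24  ]
spray [ 0.397  -0.1611  0.15  ]
dry [0.6151 0.3667 0.098 ]
dry [0.6034 0.0678 0.098 ]
dry [0.4895 0.0712 0.098 ]
dry [0.5014 0.3712 0.098 ]
knob [0.5457 0.186  0.168 ]
tabs [0.4807 0.3134 0.108 ]
tabs [0.4626 0.1871 0.108 ]
tabs [0.4651 0.1186 0.108 ]
wrist cam pos [ 0.27403771 -0.53864047  0.38617241] axis [-0.2252439  -0.08458074 -0.97062417] 346.33679441966575
[[ 0.936  0.353  0.   ]
 [ 0.353 -0.936  0.   ]
 [ 0.     0.    -1.   ]]
cam in tool [ 0.06622984  0.00068652 -0.16751712] [-2.40614861e-01 -3.77056508e-04  9.70620599e-01] [-1.23153310e-03  9.99999238e-01  8.31746783e-05]
```

The geometry agrees with the sizes given: peg spacing 124 mm, dryer depth 114 mm, and the knob is where it should be. I'll move above the dryer with the fingers shut and look with the wrist camera.

Request:
{"op": "apply_moves", "data": {"steps": [0,0,-1,0,0,0.95,0,0,0,-1,0,0,0.95,0,0,0,-1,0,0,0.95,0,0,0,-1,0,0,0.95,0,0.5,-0.95,0,0,0,0,0,0.5,-0.95,0,0,0,0,0,0.5,-0.95,0,0,0,0,0,0.5,-0.95,0,0,0,0,0,0.5,-0.95,0,0,0,0,0,0.5,-0.95,0,0,0,0,0,0.5,-0.95,0,0,0,0,0,0.5,-0.95,0,0,0,0,0], "grip_force": 40}}

```text
t: 2.3
tool_pos: [0.3407, -0.3366, 0.3388]
orientation: [3.141, -0.059, 0.001]
force: [1.0, -0.3, -0.1]
opening: 0.0177
gripper_force: 0.0
```

Request:
{"op": "apply_moves", "data": {"steps": [0.5,-0.95,0,0,0,0,0,0.5,-0.95,0,0,0,0,0,0.5,-0.95,0,0,0,0,0,0.5,-0.95,0,0,0,0,0,0.5,-0.95,0,0,0,0,0,0,-1,0,0,0,0,0,0,-1,0,0,0,0,0,0,-1,0,0,0,0,0,0,-1,0,0,0,0,0,0,-1,0,0,0,0,0,0,-1,0,0,0,0,0,0,-1,0,0,0,0,0]}}

```text
t: 3.3
tool_pos: [0.428, 0.0129, 0.3389]
orientation: [3.141, -0.059, 0.001]
force: [-0.7, -1.2, -0.8]
opening: 0.0005
gripper_force: 0.0
```

Request:
{"op": "apply_moves", "data": {"steps": [0,-1,0,0,0,0,0,0,-1,0,0,0,0,0,0,-1,0,0,0,0,0,0,-1,0,0,0,0,0,0,-1,0,0,0,0,0,0,-1,0,0,0,0,0,0,0,0,0,0,0,0,0,0,0,0,0,0,0]}}

```text
t: 3.97
tool_pos: [0.4346, 0.1926, 0.3385]
orientation: [3.141, -0.054, -0.001]
force: [-0.0, -0.7, 0.4]
opening: 0.0005
gripper_force: 0.0
```

```bash
python3 - <<'E'
from h import *
s=robot.read_state();im=eyes.read_camera("wrist");cv2.imwrite("pics/w1.png",im[:,:,::-1]);
print(s["t"],s["tool_pos"],s["orientation"],s["q"].round(2))
for n in ["board_a_center","board_a_tab","dryer","switch_tip"]:
    print(n,[(np.round(d["xy"]).astype(int).tolist(),round(d["conf"],2)) for d in eyes.place_of("wrist",n)[:6]])
C=eyes.calibration("wrist")
for X in [(.5014,.3712,.098),(.4895,.0712,.098),(.546,.186,.168)]: print(X,proj(C,X))
E
```

```text
3.9667 [0.43458174 0.19259481 0.33845036] [ 3.14090200e+00 -5.35663752e-02 -7.69703592e-04] [ 0.31 -0.23  1.62 -0.    1.75  1.91]
board_a_center [([203, 166], 0.58)]
board_a_tab [([195, 193], 0.85)]
dryer [([290, 166], 0.91), ([368, 171], 0.46)]
switch_tip [([319, 107], 0.84)]
(0.5014, 0.3712, 0.098) [155.10619521 164.86289499]
(0.4895, 0.0712, 0.098) [416.25894789 164.78383351]
(0.546, 0.186, 0.168) [314.40776248 108.20512684]
```

View pics/w1.png

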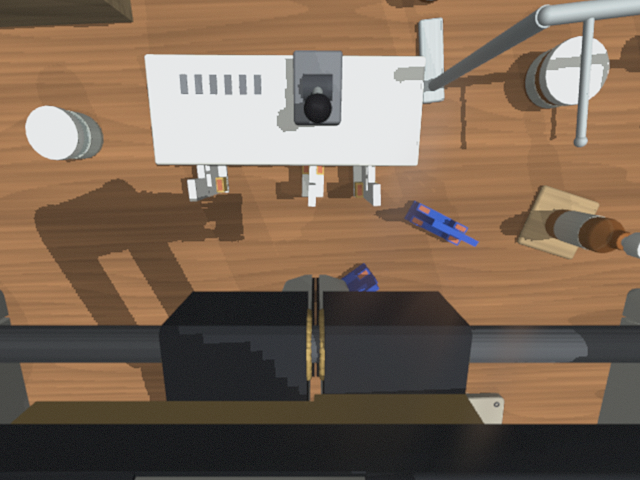

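The wrist picture agrees with the projections: knob at (317, 106), front edge at row 165, and the boards at columns about 205, 313 and 365. Next I'll push the lever to the rear.

Request:
{"op": "apply_moves", "data": {"steps": [0.36,0.04,0.98,0,0,0,0,0.36,0.04,0.98,0,0,0,0,0.36,0.04,0.98,0,0,0,0,0.36,0.04,0.98,0,0,0,0,0.36,0.04,0.98,0,0,0,0,0.36,0.04,0.98,0,0,0,0,0.45,0,0,0,0,0,0,0.45,0,0,0,0,0,0,0.45,0,0,0,0,0,0,0.45,0,0,0,0,0,0,0.45,0,0,0,0,0,0,0.4,0,0,0,0,0,0]}}

```text
t: 5.22
tool_pos: [0.5771, 0.1776, 0.1617]
orientation: [3.141, -0.06, -0.01]
force: [-66.3, -0.1, 38.6]
opening: 0.0003
gripper_force: 34.2
```

Request:
{"op": "apply_moves", "data": {"steps": [0.15,0,0,0,0,0,0,0,0,0,0,0,0,0]}}

```text
t: 5.38
tool_pos: [0.5762, 0.1777, 0.1609]
orientation: [3.139, -0.059, -0.028]
force: [-37.4, -2.3, 18.2]
opening: 0.0006
gripper_force: 18.7
```

It reached the end stop, so I'm backing off and looking again.

Request:
{"op": "apply_moves", "data": {"steps": [-0.9,0,0,0,0,0,0,-0.9,0,0,0,0,0,0,-0.9,0,0,0,0,0,0,-0.9,0,0,0,0,0,0,-0.5,0,-1,0,0,0,30,-0.3,0,-1,0,0,0,30,0,0,-1,0,0,0,30,0,0,-1,0,0,0,30,0,0,0,0,0,0,30,0,0,0,0,0,0,30]}}

```text
t: 6.22
tool_pos: [0.4529, 0.1831, 0.2848]
orientation: [-3.14, 0.061, -0.008]
force: [-0.6, -0.6, -0.1]
opening: 0.0276
gripper_force: 0.0
```

```bash
python3 - <<'E'
from h import *
s=robot.read_state();im=eyes.read_camera("wrist");cv2.imwrite("pics/w2.png",cv2.resize(im[40:280,130:450,::-1],None,fx=2.5,fy=2.5,interpolation=cv2.INTER_CUBIC))
print(s["t"],s["tool_pos"],s["orientation"],s["force"],s["opening"])
C=eyes.calibration("wrist");np.savez("w2.npz",**C)
E
```

```text
6.2167 [0.45285654 0.18306573 0.28484813] [-3.1396022   0.06054598 -0.00776723] [-0.57874971 -0.57788304 -0.10696274] 0.027581096941636914
```

View pics/w2.png

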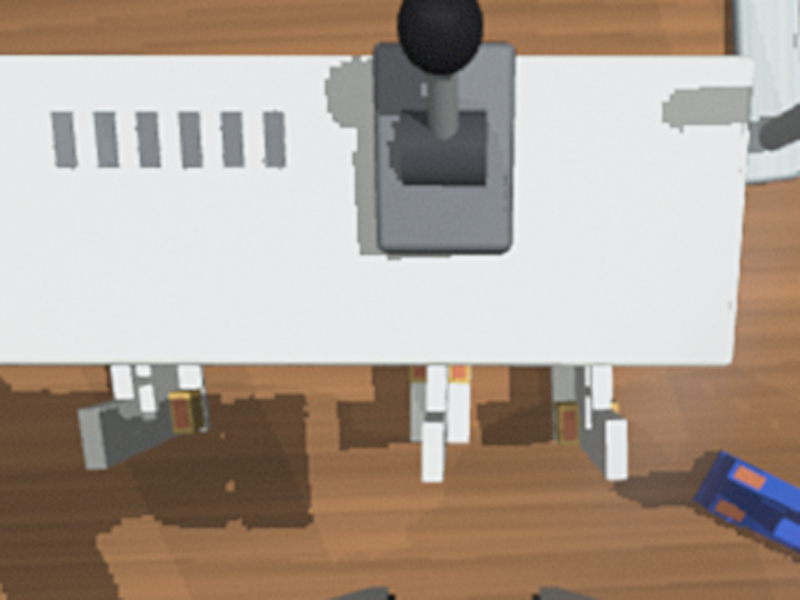

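The switch is off: the knob now leans to the rear at (440, 25). The middle board has its brass at mid-width, so it is B. The outer two have brass at the tab end, so they are A and D or similar. Tab tops are at about (93, 437), (433, 452) and (616, 450).

```bash
python3 - <<'E'
from h import *
C=dict(np.load("w2.npz"))
g=lambda u,v,z:np.round(ray(C,(130+(u+.5)/2.5-.5,40+(v+.5)/2.5-.5),z),4)
for n,a,b in [("L",(90,408),(95,469)),("M",(434,423),(432,481)),("R",(603,422),(617,479))]:
    A,B=g(*a,.108),g(*b,.108);print(n,A,B,(A+B)/2,np.linalg.norm(A-B),"yaw",np.arctan2(*(A-B)[[1,0]]))
    print(delta([*((A+B)/2)[:2],.0732]))
C=eyes.calibration("top"); im=eyes.read_camera("top")
for n in ["board_a_tab"]:print(eyes.place_of("top",n))
E
```

```text
L [0.4815 0.3291 0.108 ] [0.457  0.3306 0.108 ] [0.46925 0.32985 0.108  ] 0.024545875417267122 yaw -0.06114816264930135
[ 0.38 -4.91  6.99]
M [0.4701 0.1934 0.108 ] [0.4467 0.1953 0.108 ] [0.4584  0.19435 0.108  ] 0.023477010031092153 yaw -0.08101884384778538
[ 0.19 -0.39  6.98]
R [0.4679 0.1263 0.108 ] [0.4445 0.1207 0.108 ] [0.4562 0.1235 0.108 ] 0.024060756430336908 yaw 0.23489835940781648
[0.21 1.98 6.98]
[{'xy': [419.2, 296.0], 'conf': 0.58}]
```

Tab lengths of about 24 mm match the given size. I'll grasp board B (middle), draw it out and lift it.

Request:
{"op": "apply_moves", "data": {"steps": [0.19,-0.39,1,0,0,0,30,0,0,1,0,0,0,30,0,0,1,0,0,0,30,0,0,1,0,0,0,30,0,0,1,0,0,0,30,0,0,1,0,0,0,30,0,0,0.98,0,0,0,30,0,0,0,0,0,0,30,0,0,0,0,0,0,0,0,0,0,0,0,0,0,0,0,0,0,0,0,0,0,0,0,0,0,0,0]}}

```text
t: 7.37
tool_pos: [0.4592, 0.1955, 0.0751]
orientation: [-3.14, 0.058, -0.005]
force: [0.3, 0.5, 3.6]
opening: 0.0077
gripper_force: 40.0
```

Request:
{"op": "apply_moves", "data": {"steps": [0,0,0,0,0,0,0,0,0,0,0,0,0,0,-0.5,0,0,0,0,0,0,-0.5,0,0,0,0,0,0,-0.5,0,0,0,0,0,0,0,0,0,0,0,0,0,0,0,-0.5,0,0,0,0,0,0,-0.7,0,0,0,0,0,0,-1,0,0,0,0,0,0,-1,0,0,0,0,0,0,-1,0,0,0,0,0,0,-1,0,0,0,0]}}

```text
t: 8.37
tool_pos: [0.4125, 0.1967, 0.231]
orientation: [-3.141, 0.058, -0.002]
force: [0.5, 0.3, -0.5]
opening: 0.0078
gripper_force: 40.0
```

Request:
{"op": "apply_moves", "data": {"steps": [0,0,-1,0,0,0,0,0,0,0,0,0,0,0,0,0,0,0,0,0,0]}}

```text
t: 8.62
tool_pos: [0.414, 0.1972, 0.2618]
orientation: [-3.139, 0.058, -0.008]
force: [0.0, 0.4, -1.5]
opening: 0.008
gripper_force: 40.0
```

```bash
python3 - <<'E'
from h import *
s=robot.read_state()
print(s["t"],s["tool_pos"],s["orientation"],s["force"],s["wrist_torque"],s["opening"])
for c in ("wrist","scene","top"):
    im=eyes.read_camera(c);cv2.imwrite(f"pics/{c}3.png",im[:,:,::-1])
    print(c,[(n,[(np.round(d["xy"],1).tolist(),round(d["conf"],2)) for d in eyes.place_of(c,n)[:3]]) for n in ("board_a_center","board_a_tab")])
W=eyes.calibration("wrist")
np.savez("w3.npz",**W)
a=cv2.imread("pics/wrist3.png");b=cv2.imread("pics/scene3.png")[150:390,250:470]
cv2.imwrite("pics/v3.png",np.hstack([cv2.resize(a,(480,360)),cv2.resize(b,(320,360))]))
E
```

```text
8.6167 [0.41396465 0.19719988 0.26175647] [-3.13910017  0.05817596 -0.00823509] [ 0.01936269  0.37497736 -1.49418637] [ 0.04279153  0.05128765 -0.04841314] 0.007996365477870436
wrist [('board_a_center', [([180.5, 146.5], 0.78), ([290.5, 150.1], 0.56)]), ('board_a_tab', [([172.0, 176.5], 0.74), ([382.9, 150.7], 0.69)])]
scene [('board_a_center', [([396.8, 225.1], 0.51), ([284.1, 340.7], 0.16)]), ('board_a_tab', [([350.6, 179.4], 0.68), ([387.3, 210.6], 0.41)])]
top [('board_a_center', []), ('board_a_tab', [])]
```

View pics/v3.png

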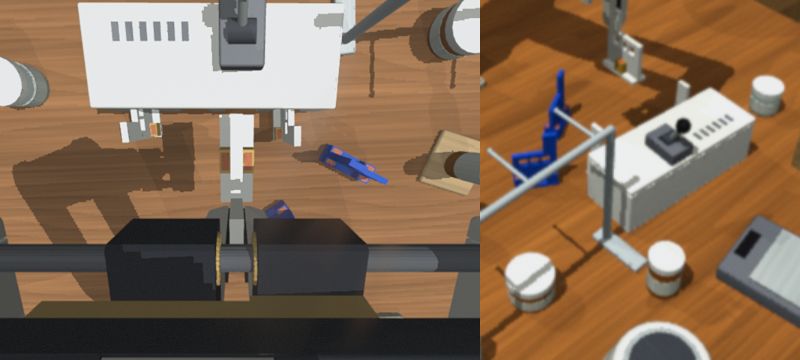

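B is held cleanly (far sheet edge near (316, 150) in the full picture). Checking its pitch and offset numerically.

```bash
python3 - <<'E'
from h import *
W=dict(np.load("w3.npz"));s=robot.read_state();R=Ro.from_rotvec(s["orientation"]).as_matrix()
P=lambda x,y,z:proj(W,s["tool_pos"]+R@np.array([x,y,z]))
for x in (.068,.012): print("sheet top",x,P(x,0,.0051),P(x,.004,.0051),P(x,-.004,.0051))
print("far ledge corner",P(.068,.015,.0691),P(.068,-.015,.0691),"near block edges",P(.020,.014,.049),P(.040,.014,.049))
a=cv2.imread("pics/wrist3.png")
cv2.imwrite("pics/c3.png",cv2.resize(a[130:290,230:400],(680,640)[:2],interpolation=cv2.INTER_CUBIC)[:600])
for y in range(140,290,3): print(y,a[y,300:336:4].mean(1).astype(int) if 0 else a[y,292:340:4].mean(axis=1).astype(int).tolist())
E
```

```text
sheet top 0.068 [313.77760546 154.77791334] [322.06453391 154.767083  ] [305.49074513 154.7887436 ]
sheet top 0.012 [314.00968511 265.63466584] [321.67839483 265.62506504] [306.34103372 265.64426658]
far ledge corner [336.77033029 155.63555193] [291.45655356 155.69475341] near block edges [336.08538884 232.93457046] [336.512127   201.63911873]
140 [233, 232, 232, 233, 232, 233, 233, 232, 232, 233, 232, 233]
143 [204, 204, 206, 205, 204, 205, 205, 207, 207, 206, 209, 208]
146 [81, 80, 73, 68, 65, 68, 71, 71, 73, 74, 72, 71]
149 [67, 69, 69, 69, 68, 71, 69, 74, 73, 76, 75, 73]
152 [115, 126, 132, 127, 229, 228, 224, 224, 146, 132, 133, 136]
155 [198, 154, 152, 153, 233, 232, 233, 232, 232, 233, 233, 236]
158 [133, 151, 153, 151, 234, 232, 232, 232, 232, 233, 232, 234]
161 [135, 151, 153, 151, 234, 232, 233, 232, 233, 232, 232, 234]
164 [138, 151, 152, 148, 235, 232, 233, 232, 232, 232, 232, 234]
167 [135, 153, 152, 150, 235, 233, 232, 232, 232, 233, 232, 234]
170 [134, 151, 152, 150, 235, 233, 232, 232, 232, 232, 232, 236]
173 [132, 151, 152, 153, 235, 232, 232, 233, 233, 232, 232, 237
[... 1693 characters left out ...]
 147, 147, 145, 140]
257 [115, 150, 147, 148, 193, 202, 203, 183, 149, 147, 150, 140]
260 [112, 148, 148, 149, 149, 147, 148, 147, 147, 146, 148, 142]
263 [115, 150, 148, 149, 149, 150, 151, 149, 150, 149, 148, 139]
266 [118, 149, 149, 149, 102, 102, 103, 104, 149, 147, 150, 138]
269 [119, 136, 133, 136, 103, 104, 104, 105, 132, 131, 131, 125]
272 [118, 118, 113, 114, 101, 103, 104, 103, 114, 117, 116, 117]
275 [114, 100, 92, 102, 103, 106, 104, 102, 111, 94, 93, 106]
278 [91, 92, 90, 75, 105, 102, 103, 102, 66, 97, 93, 92]
281 [93, 91, 91, 70, 103, 103, 102, 104, 84, 95, 95, 94]
284 [91, 89, 90, 56, 104, 102, 105, 104, 87, 97, 95, 94]
287 [90, 91, 91, 43, 104, 102, 105, 102, 86, 95, 97, 97]
```

View pics/c3.png

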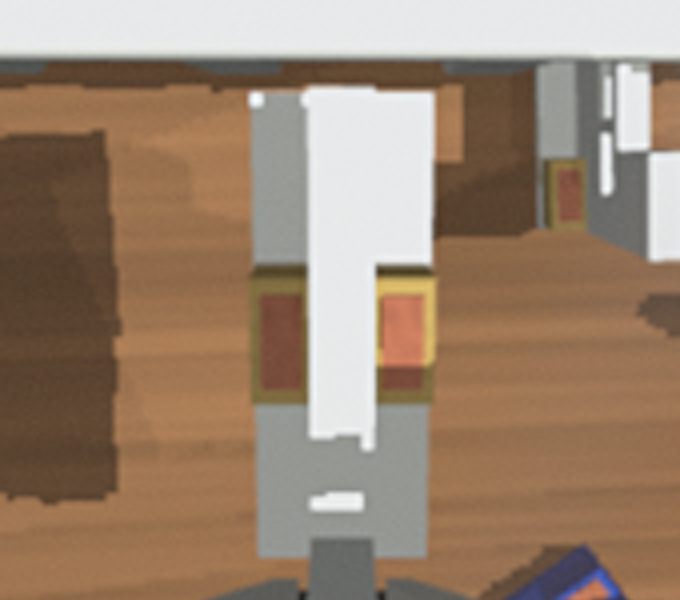

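The pitch is fine, and the board sits about 1 mm further along tool +x. Turning it and carrying it to the front of peg 2.

Request:
{"op": "apply_moves", "data": {"steps": [0,0,0,0,0,-0.95,0,0,0,0,0,0,-0.95,0,0,0,0,0,0,-0.95,0,0,0,0,0,0,-0.95,0,0,0,0,0,0,-0.95,0,0,0,0,0,0,-0.95,0,0,0,0,0,0,-0.95,0,0,0,0,0,0,-0.95,0,0,0,0,0,0,-0.95,0,0,0,0,0,0,-0.95,0,0,0,0,0,0,-0.95,0,0,0,0,0,0,-0.95,0]}}

```text
t: 10.07
tool_pos: [0.4125, 0.1967, 0.2586]
orientation: [-2.626, -1.724, 0.001]
force: [-0.2, 0.7, -2.0]
opening: 0.0079
gripper_force: 40.0
```

Request:
{"op": "apply_moves", "data": {"steps": [0,0,0,0,0,-0.94,0,0,0,0,0,0,-0.94,0,0,0,0,0,0,-0.94,0,0,0,0,0,0,-0.94,0,0,0,0,0,0,-0.92,0,-0.5,0,0,0,0,0,0,-1,0,0,0,0,0,0,-1,0,0,0,0,0,0,-1,0,0,0,0,0,0,-1,0,0,0,0,0,0,-1,0,0,0,0,0,0,-1,0,0,0,0,0,0]}}

```text
t: 11.07
tool_pos: [0.4272, 0.0009, 0.2587]
orientation: [2.135, 2.304, 0.0]
force: [0.1, 0.5, -1.7]
opening: 0.0078
gripper_force: 40.0
```

Request:
{"op": "apply_moves", "data": {"steps": [-1,0,0,0,0,0,0,-1,0,0,0,0,0,0,-1,0,0,0,0,0,0,-1,0,0,0,0,0,0,-1,0,0,0,0,0,0,-1,0,0,0,0,0,0,-1,0,0,0,0,0,0,-1,0,0,0,0,0,0,-1,0.4,0,0,0,0,0,-0.7,0.5,0,0,0,0,0,0,0.3,0,0,0,0,0,0,0,0,0,0,0,0]}}

```text
t: 12.07
tool_pos: [0.4861, -0.2855, 0.2578]
orientation: [-2.136, -2.302, -0.001]
force: [0.4, 0.6, -0.5]
opening: 0.0079
gripper_force: 40.0
```

```bash
cat >> h.py <<'E'
def look(tag,tip,hx,yh=.0):
    s=robot.read_state();im=eyes.read_camera("wrist")[:,:,::-1].copy();C=eyes.calibration("wrist");cv2.imwrite(f"pics/{tag}.png",im);np.savez(f"{tag}.npz",**C)
    R=Ro.from_rotvec(s["orientation"]).as_matrix();T=s["tool_pos"]
    print(round(float(s["t"]),2),T.round(4),s["orientation"].round(3),"x",R[:,0].round(3),"F",s["force"].round(1),round(float(s["opening"]),4))
    hole=T+R@np.array([hx,0,.0211]);print("hole",hole.round(4),"tip-hole in tool mm",(R.T@(np.array([*tip,.24])-hole)*1000).round(1))
    print("pix tip",proj(C,[*tip,.24]).round(1),"hole",proj(C,hole).round(1))
    return im,C
E
python3 - <<'E'
from h import *
look("w4",(.5247,-.2525),.029)
E
```

```text
12.07 [ 0.4861 -0.2855  0.2578] [-2.136e+00 -2.302e+00 -1.000e-03] x [-0.075  0.997  0.001] F [ 0.4  0.6 -0.5] 0.0079
hole [ 0.4839 -0.2565  0.2367] tip-hole in tool mm [ 1.  41.  -3.3]
pix tip [391.  226.9] hole [315.9 227.5]
```

View pics/w4.png

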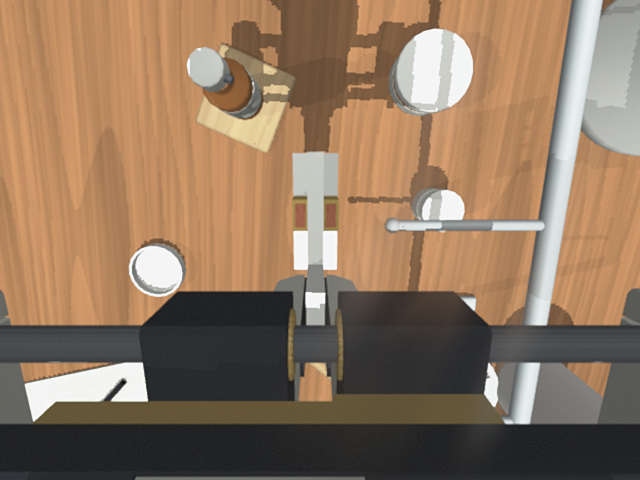

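The peg tip at (390, 225) lies within about 1 mm of the hole's line. Raising 4 mm and sliding on.

Request:
{"op": "apply_moves", "data": {"steps": [0.03,0,-0.14,0,0,0,0,0,0.3,0,0,0,0,0,0,0.4,0,0,0,0,0,0,0.4,0,0,0,0,0,0,0.4,0,0,0,0,0,0,0.4,0,0,0,0,0,0,0.4,0,0,0,0,0,0,0.25,0,0,0,0,0,0,0,0,0,0,0,0]}}

```text
t: 12.87
tool_pos: [0.5628, -0.2773, 0.2633]
orientation: [2.133, 2.306, 0.001]
force: [-0.3, -0.5, -1.8]
opening: 0.0077
gripper_force: 40.0
```

```bash
python3 - <<'E'
from h import *
look("w5",(.5247,-.2525),.029)
im=eyes.read_camera("scene")[:,:,::-1]
w=cv2.imread("pics/w5.png")[120:320,230:450]
p=proj(eyes.calibration("scene"),[.525,-.25,.24]).astype(int);print(p)
c=im[p[1]-55:p[1]+55,p[0]-60:p[0]+60]
cv2.imwrite("pics/v5.png",np.hstack([cv2.resize(w,(400,364)),cv2.resize(c,(397,364),interpolation=cv2.INTER_CUBIC)]))
E
```

```text
12.87 [ 0.5628 -0.2773  0.2633] [2.133e+00 2.306e+00 1.000e-03] x [-0.078  0.997 -0.   ] F [-0.3 -0.5 -1.8] 0.0077
hole [ 0.5606 -0.2484  0.2422] tip-hole in tool mm [ -1.3 -36.1   2.2]
pix tip [251.8 227.2] hole [316.2 225.6]
[204 281]
```

View pics/v5.png

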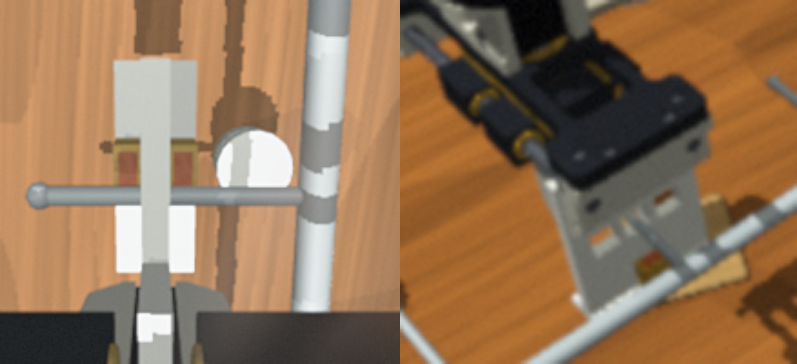

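The peg runs through the centre hole. Lowering, releasing and rising.

Request:
{"op": "apply_moves", "data": {"steps": [0,0,0.1,0,0,0,0,0,0,0.1,0,0,0,0,0,0,0.03,0,0,0,0,0,0,0,0,0,0,0,0,0,0,0,0,0,12,0,0,0,0,0,0,12,0,0,0,0,0,0,28,0,0,0,0,0,0,28,0,0,0,0,0,0,28,0,0,-0.5,0,0,0,28,0,0,-1,0,0,0,28,0,0,-1,0,0,0,28]}}

```text
t: 13.97
tool_pos: [0.5608, -0.278, 0.3303]
orientation: [-2.133, -2.302, 0.001]
force: [0.5, -1.3, 0.8]
opening: 0.0259
gripper_force: 0.0
```

Request:
{"op": "apply_moves", "data": {"steps": [0,0,-0.5,0,0,0,28,0,0,0,0,0,0,28]}}

```text
t: 14.13
tool_pos: [0.563, -0.2793, 0.3517]
orientation: [2.13, 2.298, 0.003]
force: [0.4, -0.2, 0.7]
opening: 0.0262
gripper_force: 0.0
```

```bash
python3 - <<'E'
from h import *
look("w6",(.5247,-.2525),.029)
im=eyes.read_camera("scene")[:,:,::-1]
w=cv2.imread("pics/w6.png")
cv2.imwrite("pics/v6.png",np.hstack([cv2.resize(w,(400,300)),cv2.resize(im[170:410,110:430],(400,300),interpolation=cv2.INTER_CUBIC)]))
E
```

```text
14.13 [ 0.563  -0.2793  0.3517] [2.13  2.298 0.003] x [-0.076  0.997 -0.005] F [ 0.4 -0.2  0.7] 0.0262
hole [ 0.5609 -0.2504  0.3305] tip-hole in tool mm [  1.1 -36.9  90.3]
pix tip [269.7 204.5] hole [315.6 227.6]
```

View pics/v6.png

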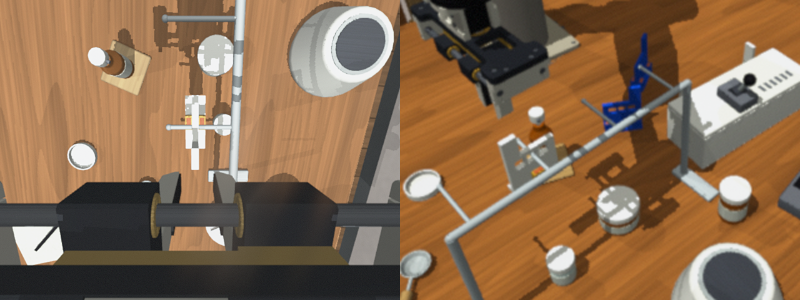

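B hangs level. Returning above the dryer.

Request:
{"op": "apply_moves", "data": {"steps": [1,-0.19,0,0,0,0,28,1,-0.19,0,0,0,0,28,1,-0.19,0,0,0,0,28,1,-0.19,0,0,0,0,28,1,-0.19,0,0,0,0,28,1,-0.19,0,0,0,0,28,1,-0.19,0,0,0,0,28,1,-0.19,0,0,0,0,28,1,-0.19,0,0,0,0,28,1,-0.19,0,0,0,0,28,1,-0.19,0,0,0,0,28,1,-0.19,0,0,0,0,28]}}

```text
t: 15.23
tool_pos: [0.4647, 0.0766, 0.3438]
orientation: [-2.134, -2.302, 0.004]
force: [0.9, 0.4, 0.4]
opening: 0.0257
gripper_force: 0.0
```

Request:
{"op": "apply_moves", "data": {"steps": [1,-0.19,0,0,0,0.7,28,1,-0.19,0,0,0,0.94,28,1,-0.19,0,0,0,0.94,28,0,0,0,0,0,0.94,28,0,0,0,0,0,0.94,28,0,0,0,0,0,0.94,28,0,0,0,0,0,0.94,28,0,0,0,0,0,0.94,28,0,0,0,0,0,0.94,28,0,0,0,0,0,0.94,28,0,0,0,0,0,0.94,28,0,0,0,0,0,0.94,28]}}

```text
t: 16.23
tool_pos: [0.4488, 0.165, 0.3436]
orientation: [-3.049, -0.756, 0.006]
force: [-0.6, 0.1, 0.6]
opening: 0.0262
gripper_force: 0.0
```

Request:
{"op": "apply_moves", "data": {"steps": [0,0,0.5,0,0,0.94,28,0,0,0.5,0,0,0.94,28,0,0,0.5,0,0,0.94,28,0,0,0.5,0,0,0.94,28,0,0,0,0,0,0.94,28,0,0,0,0,0,0.94,28,0,0,0,0,0,0,28,0,0,0,0,0,0,28]}}

```text
t: 16.9
tool_pos: [0.4488, 0.165, 0.2844]
orientation: [3.137, -0.152, -0.004]
force: [0.3, 0.8, 0.2]
opening: 0.0261
gripper_force: 0.0
```

```bash
python3 - <<'E'
from h import *
im,C=look("w7",(.5247,-.2525),.029)
for n in ["board_a_center","board_a_tab"]:
    print(n,[(np.round(d["xy"]).astype(int).tolist(),round(d["conf"],2)) for d in eyes.place_of("wrist",n)[:6]])
for X in [(.46925,.3299,.108),(.4562,.1235,.108)]: print(proj(C,X))
cv2.imwrite("pics/v7.png",cv2.resize(im[60:300,80:480],(800,480),interpolation=cv2.INTER_CUBIC))
E
```

```text
16.9 [0.4488 0.165  0.2844] [ 3.137 -0.152 -0.004] x [ 0.995 -0.097 -0.002] F [0.3 0.8 0.2] 0.0261
hole [0.4776 0.1622 0.2632] tip-hole in tool mm [ 87.  408.2  23.4]
pix tip [1041.3   67.1] hole [314.2 228. ]
board_a_center [([164, 187], 0.68)]
board_a_tab [([157, 222], 0.57), ([162, 191], 0.54)]
[149.76174407 221.63174393]
[354.93968339 214.58065619]
```

View pics/v7.png

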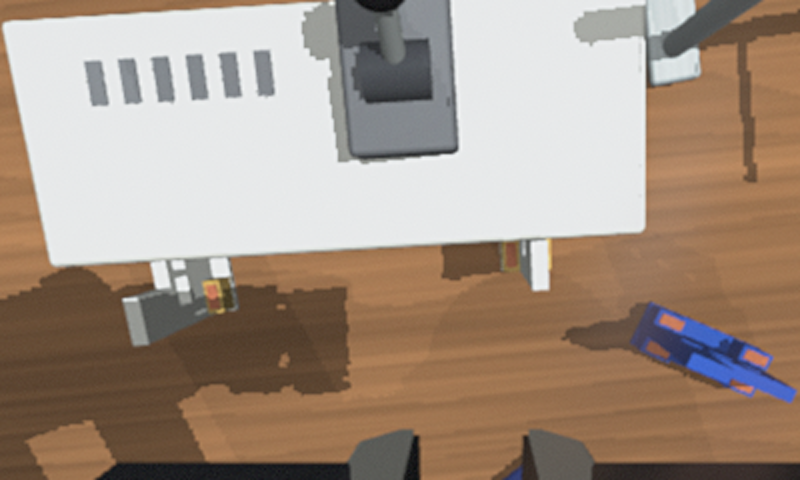

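The right-hand board has been knocked about 2 cm deeper into its bay; its tab top is now at (540, 265). The left one is unchanged at (136, 320).

```bash
python3 - <<'E'
from h import *
C=dict(np.load("w7.npz"))
g=lambda u,v,z:np.round(ray(C,(80+(u+.5)/2-.5,60+(v+.5)/2-.5),z),4)
for n,a,b in [("L",(132,299),(139,346)),("R",(537,238),(541,290))]:
    A,B=g(*a,.108),g(*b,.108);m=(A+B)/2;print(n,A,B,m,np.linalg.norm(A-B),np.arctan2(*(A-B)[[1,0]]))
    d=np.array([*m[:2],.0732])-robot.read_state()["tool_pos"];c,s=np.cos(-.037),np.sin(-.037)
    print("delta in tool (phi=-.037)",(np.array([c*d[0]+s*d[1],s*d[0]-c*d[1],-d[2]])/.03).round(2))
E
```

```text
L [0.482  0.3312 0.108 ] [0.458  0.3329 0.108 ] [0.47    0.33205 0.108  ] 0.024060133000463616 -0.0707152232199456
delta in tool (phi=-.037) [ 0.48 -5.58  7.08]
R [0.4922 0.1275 0.108 ] [0.4665 0.1275 0.108 ] [0.47935 0.1275  0.108  ] 0.0257 0.0
delta in tool (phi=-.037) [1.05 1.22 7.08]
```

Request:
{"op": "apply_moves", "data": {"steps": [0,0,0,0,0,-0.57,28,0.47,0.61,0,0,0,0,28,0.47,0.61,0,0,0,0,28,0,0,1,0,0,0,28,0,0,1,0,0,0,28,0,0,1,0,0,0,28,0,0,1,0,0,0,28,0,0,1,0,0,0,28,0,0,1,0,0,0,28,0,0,0.7,0,0,0,28,0,0,0.37,0,0,0,28,0,0,0,0,0,0,28]}}

```text
t: 18.05
tool_pos: [0.474, 0.1271, 0.0712]
orientation: [3.14, -0.061, -0.008]
force: [-0.7, -0.9, -0.2]
opening: 0.0258
gripper_force: 0.0
```

Request:
{"op": "apply_moves", "data": {"steps": [0,0,0,0,0,0,0,0,0,0,0,0,0,0,0,0,0,0,0,0,0,0,0,0,0,0,0,0], "grip_force": 40}}

```text
t: 18.38
tool_pos: [0.4778, 0.1278, 0.076]
orientation: [-3.14, 0.063, -0.005]
force: [0.2, -0.3, 4.2]
opening: 0.0078
gripper_force: 40.0
```

Request:
{"op": "apply_moves", "data": {"steps": [-0.4,0,0,0,0,0,0,-0.4,0,0,0,0,0,0,-0.4,0,0,0,0,0,0,-0.4,0,0,0,0,0,0,-0.4,0,0,0,0,0,0,-0.4,0,0,0,0,0,0,0,0,-0.5,0,0,0,0,0,0,-1,0,0,0,0,0,0,-1,0,0,0,0,0,0,-1,0,0,0,0,0,0,-1,0,0,0,0,0,0,-1,0,0,0,0]}}

```text
t: 19.38
tool_pos: [0.4041, 0.1304, 0.2412]
orientation: [-3.141, 0.063, -0.002]
force: [0.8, -0.6, -1.9]
opening: 0.008
gripper_force: 40.0
```

Request:
{"op": "apply_moves", "data": {"steps": [0,0,-0.8,0,0,0,0,0,0,0,0,0,0,0,0,0,0,0,0,0,0]}}

```text
t: 19.63
tool_pos: [0.4053, 0.1306, 0.2649]
orientation: [-3.14, 0.063, -0.006]
force: [-0.1, 0.7, -2.4]
opening: 0.0074
gripper_force: 40.0
```

```bash
cat >> h.py <<'E'
def brass(im,C,x0=-.05,x1=.09):
    """brass mask in board region, as board-x (tool x -.028 offset) histogram at z 26 above underside"""
    s=robot.read_state();R=Ro.from_rotvec(s["orientation"]).as_matrix();T=s["tool_pos"];hsv=cv2.cvtColor(im,cv2.COLOR_BGR2HSV)
    for sy in (-.009,.009):
        row=[]
        for x in np.arange(0.0,.08,.004):
            u=proj(C,T+R@np.array([x,sy,.0495])).round().astype(int)
            row.append((int(x*1000),hsv[u[1],u[0]].tolist()))
        print(sy,row)
    for x in (0.03,.05):
        u=proj(C,T+R@np.array([x,0,.005]));v=int(u[1])
        print("gray row",v,im[v,280:352:2].mean(1).astype(int).tolist())
    u=int(proj(C,T+R@np.array([.06,0,.005]))[0])
    print("col",u,[(r,int(im[r,u].mean())) for r in range(130,180,2)])
    print("pred far end",proj(C,T+R@np.array([.068,0,.005])), "ledge", proj(C,T+R@np.array([.068,.009,.0691])))
    u2=int(proj(C,T+R@np.array([.068,.010,.0691]))[0])
    print("col",u2,[(r,int(im[r,u2].mean())) for r in range(140,180,2)])
E
python3 - <<'E'
from h import *
im,C=look("w8",(.5152,-.1289),.029)
brass(im,C)
E
```

```text
19.63 [0.4053 0.1306 0.2649] [-3.14   0.063 -0.006] x [ 0.999 -0.04   0.004] F [-0.1  0.7 -2.4] 0.0074
hole [0.4343 0.1294 0.244 ] tip-hole in tool mm [ 91.1 254.9   4.1]
pix tip [826.9  43.9] hole [313.6 226.7]
-0.009 [(0, [9, 137, 117]), (4, [8, 129, 121]), (8, [9, 132, 124]), (12, [21, 118, 99]), (16, [20, 123, 85]), (20, [50, 5, 150]), (24, [53, 7, 150]), (28, [38, 7, 151]), (32, [45, 7, 153]), (36, [36, 8, 152]), (40, [36, 8, 150]), (44, [45, 10, 154]), (48, [45, 7, 153]), (52, [21, 129, 127]), (56, [9, 132, 122]), (60, [9, 132, 122]), (64, [8, 129, 121]), (68, [8, 136, 124]), (72, [14, 127, 161]), (76, [21, 18, 99])]
0.009 [(0, [8, 136, 135]), (4, [9, 131, 130]), (8, [9, 132, 135]), (12, [21, 122, 113]), (16, [20, 116, 88]), (20, [45, 10, 151]), (24, [45, 7, 150]), (28, [38, 7, 151]), (32, [90, 3, 234]), (36, [105, 2, 234]), (40, [100, 3, 234]), (44, [100, 3, 234]), (48, [90, 2, 234]), (52, [22, 132, 223]), (56, [9, 138, 213]), (60, [9, 137, 216]), (64, [9, 135, 209]), (68, [11, 137, 212]), (72, [14, 127, 159]), (76, [15, 122, 98])]
gray row 231 [119, 120, 118, 119, 117, 119, 1
[... 268 characters left out ...]
232, 232, 232, 232, 232, 233, 232, 237, 130, 102, 103, 104, 103, 103, 102]
col 313 [(130, 232), (132, 233), (134, 233), (136, 227), (138, 98), (140, 73), (142, 74), (144, 73), (146, 106), (148, 113), (150, 214), (152, 234), (154, 233), (156, 232), (158, 233), (160, 232), (162, 233), (164, 232), (166, 233), (168, 232), (170, 232), (172, 232), (174, 233), (176, 232), (178, 233)]
pred far end [313.79969301 154.83147416] ledge [327.72342278 155.6950091 ]
col 329 [(140, 71), (142, 74), (144, 76), (146, 124), (148, 115), (150, 150), (152, 182), (154, 165), (156, 150), (158, 146), (160, 142), (162, 145), (164, 148), (166, 148), (168, 150), (170, 152), (172, 150), (174, 149), (176, 147), (178, 147)]
```

Two block pairs (board x about −28 and +32), so this is board D and it hangs from the centre hole. Carrying it to peg 1.

Request:
{"op": "apply_moves", "data": {"steps": [0,0,0,0,0,-0.95,0,0,0,0,0,0,-0.95,0,0,0,0,0,0,-0.95,0,0,0,0,0,0,-0.95,0,0,0,0,0,0,-0.95,0,0,0,0,0,0,-0.95,0,0,0,0,0,0,-0.95,0,0,0,0,0,0,-0.95,0,0,0,0,0,0,-0.95,0,0,0,0,0,0,-0.95,0,0,0,0,0,0,-0.95,0,0,0,0,0,0,-0.95,0]}}

```text
t: 20.68
tool_pos: [0.4032, 0.1301, 0.2607]
orientation: [-2.628, -1.719, 0.005]
force: [0.1, 0.4, -1.7]
opening: 0.008
gripper_force: 40.0
```

Request:
{"op": "apply_moves", "data": {"steps": [0,0,0,0,0,-0.94,0,0,0,0,0,0,-0.94,0,0,0,0,0,0,-0.94,0,0,0,0,0,0,-0.94,0,0,0,0,0,0,-0.94,0,-0.5,0,0,0,0,0,0,-1,0,0,0,0,0,0,-1,0,0,0,0,0,0,-1,0,0,0,0,0,0,-1,0,0,0,0,0,0,-1,0,0,0,0,0,0,-1,0,0,0,0,0,0]}}

```text
t: 21.68
tool_pos: [0.4177, -0.0653, 0.2608]
orientation: [-2.135, -2.301, 0.002]
force: [-0.5, 1.6, -2.4]
opening: 0.0076
gripper_force: 40.0
```

Request:
{"op": "apply_moves", "data": {"steps": [-1,0,0,0,0,0,0,-1,0,0,0,0,0,0,-1,0.4,0,0,0,0,0,-0.4,0.6,0,0,0,0,0,0,0.5,0,0,0,0,0,0,0,0,0,0,0,0,0,0,0,0,0,0,0]}}

```text
t: 22.27
tool_pos: [0.4705, -0.162, 0.2607]
orientation: [-2.134, -2.3, 0.002]
force: [0.0, 0.1, -2.2]
opening: 0.0078
gripper_force: 40.0
```

```bash
cat >> h.py <<'E'
def tipfind(im,C,tip):
    u=proj(C,[*tip,.24]);c,r=u.astype(int)
    p=im[r-30:r+31,c-30:c+60];h=cv2.cvtColor(p,cv2.COLOR_BGR2HSV)
    m=((h[...,1]<45)&(h[...,2]>90)).astype(int)
    cols=m[5:56].sum(0);print("tip pred",u.round(1),"col counts from",c-30,cols.tolist())
    for k in (30,40,50): print("rows at col",c-30+k,[r-30+i for i in np.flatnonzero(m[:,k])])
E
python3 - <<'E'
from h import *
im,C=look("w9",(.5152,-.1289),.0305)
tipfind(im,C,(.5152,-.1289))
E
```

```text
22.27 [ 0.4705 -0.162   0.2607] [-2.134e+00 -2.300e+00  2.000e-03] x [-0.075  0.997  0.002] F [ 0.   0.1 -2.2] 0.0078
hole [ 0.4681 -0.1316  0.2396] tip-hole in tool mm [-0.9 47.2 -0.5]
pix tip [400.3 225.1] hole [315.  223.5]
tip pred [400.3 225.1] col counts from 370 [0, 0, 0, 0, 0, 0, 0, 0, 0, 0, 0, 0, 0, 0, 0, 0, 0, 0, 0, 0, 4, 6, 9, 11, 12, 16, 21, 25, 28, 29, 32, 32, 32, 32, 32, 32, 31, 31, 30, 30, 30, 30, 30, 30, 30, 30, 30, 30, 30, 30, 31, 31, 32, 32, 32, 32, 32, 32, 32, 32, 32, 32, 32, 32, 31, 30, 30, 30, 30, 30, 30, 30, 30, 30, 30, 30, 30, 30, 30, 30, 30, 30, 30, 30, 30, 30, 29, 28, 27, 25]
rows at col 400 [np.int64(195), np.int64(196), np.int64(197), np.int64(198), np.int64(199), np.int64(200), np.int64(201), np.int64(202), np.int64(203), np.int64(204), np.int64(205), np.int64(206), np.int64(207), np.int64(208), np.int64(209), np.int64(210), np.int64(211), np.int64(212), np.int64(213), np.int64(214), np.int64(215), np.int64(216), np.int64(217), np.int64(218), np.int64(219), np.int64(220), np.int64(221), np.int64(222), np.int64(223), np.int64(224), np.int64(225), np.int64(2
[... 478 characters left out ...]
64(220), np.int64(221), np.int64(222), np.int64(223), np.int64(224), np.int64(225), np.int64(226), np.int64(227), np.int64(228), np.int64(229)]
rows at col 420 [np.int64(195), np.int64(196), np.int64(197), np.int64(198), np.int64(199), np.int64(200), np.int64(201), np.int64(202), np.int64(203), np.int64(204), np.int64(205), np.int64(206), np.int64(207), np.int64(208), np.int64(209), np.int64(210), np.int64(211), np.int64(212), np.int64(213), np.int64(214), np.int64(215), np.int64(216), np.int64(217), np.int64(218), np.int64(219), np.int64(220), np.int64(221), np.int64(222), np.int64(223), np.int64(224), np.int64(225), np.int64(226), np.int64(227), np.int64(228), np.int64(229), np.int64(230)]
```

Aligned within 1 mm. Sliding onto peg 1, then checking the force.

Request:
{"op": "apply_moves", "data": {"steps": [0,0.2,-0.08,0,0,0,0,0,0.4,0,0,0,0,0,0,0.4,0,0,0,0,0,0,0.4,0,0,0,0,0,0,0.4,0,0,0,0,0,0,0.4,0,0,0,0,0,0,0.4,0,0,0,0,0,0,0.13,0,0,0,0,0,0,0,0,0,0,0,0]}}

```text
t: 23.07
tool_pos: [0.5533, -0.1557, 0.2653]
orientation: [-2.135, -2.304, 0.0]
force: [0.2, -0.1, -2.1]
opening: 0.008
gripper_force: 40.0
```

```bash
python3 - <<'E'
from h import *
im,C=look("w10",(.5152,-.1289),.0305)
# peg rows left of and right of board; sheet top intact?
h=cv2.cvtColor(im,cv2.COLOR_BGR2HSV)
tip=proj(C,[.5152,-.1289,.24]);print(tip)
for c in (int(tip[0]),int(tip[0])+15,285,350,380): print(c,"".join("#" if (h[r,c,1]<60 and h[r,c,2]>80) else "." for r in range(200,250)))
print("sheet col 316", "".join("#" if im[r,314].mean()>130 else "." for r in range(145,270)))
E
```

```text
23.07 [ 0.5533 -0.1557  0.2653] [-2.135 -2.304  0.   ] x [-0.076  0.997  0.   ] F [ 0.2 -0.1 -2.1] 0.008
hole [ 0.551  -0.1253  0.2442] tip-hole in tool mm [ -0.9 -36.    4.2]
pix tip [252.  223.4] hole [315.6 223.1]
[252.00926424 223.36465401]
252 ................###############...................
267 ..................###########.....................
285 ..................###########.....................
350 ###############################...................
380 ################..##########......................
sheet col 316 ...##########################################################################################################################
```

Through with no contact force. Lower, release and rise.

Request:
{"op": "apply_moves", "data": {"steps": [0,0,0.12,0,0,0,0,0,0,0.1,0,0,0,0,0,0,0.05,0,0,0,0,0,0,0,0,0,0,0,0,0,0,0,0,0,12,0,0,0,0,0,0,12,0,0,0,0,0,0,28,0,0,0,0,0,0,28,0,0,0,0,0,0,28,0,0,-0.5,0,0,0,28,0,0,-1,0,0,0,28,0,0,-1,0,0,0,28]}}

```text
t: 24.12
tool_pos: [0.5522, -0.1559, 0.3318]
orientation: [-2.135, -2.301, 0.002]
force: [0.8, -1.2, 0.2]
opening: 0.026
gripper_force: 0.0
```

Request:
{"op": "apply_moves", "data": {"steps": [0,0,-0.5,0,0,0,28,0,0,0,0,0,0,28]}}

```text
t: 24.28
tool_pos: [0.5546, -0.1568, 0.3528]
orientation: [2.132, 2.298, 0.005]
force: [0.7, 0.6, 0.8]
opening: 0.0261
gripper_force: 0.0
```

```bash
python3 - <<'E'
from h import *
im,C=look("w11",(.5152,-.1289),.0305)
for n in ["board_b_center","board_b_tab"]:
  print([(np.round(d["xy"]).astype(int).tolist(),round(d["conf"],2)) for d in eyes.place_of("wrist",n)[:6]])
e=np.array([.997,.076,0]);f=np.array([-.076,.997,0])
for t in [(.5152,-.1289,.24),(.5247,-.2525,.24)]:
  c=np.array(t)+.036*e-[0,0,.005]; print("exp center",proj(C,c),"tab",proj(C,c-.028*f+[0,0,.038]))
eyes.read_camera("scene");S=eyes.calibration("scene")
for n in ["board_b_center","board_b_tab"]:
  print("scene",[(np.round(d["xy"]).astype(int).tolist(),round(d["conf"],2)) for d in eyes.place_of("scene",n)[:6]])
for t in [(.5152,-.1289,.24),(.5247,-.2525,.24)]:
  c=np.array(t)+.036*e-[0,0,.005]; print("exp center",proj(S,c),"tab",proj(S,c-.028*f+[0,0,.038]))
E
```

```text
24.28 [ 0.5546 -0.1568  0.3528] [2.132 2.298 0.005] x [-0.075  0.997 -0.003] F [0.7 0.6 0.8] 0.0261
hole [ 0.5525 -0.1265  0.3316] tip-hole in tool mm [  0.7 -38.   91.3]
pix tip [268.5 202.8] hole [315.7 224.7]
[([310, 338], 0.95)]
[([308, 392], 0.86), ([166, 217], 0.67)]
exp center [313.42292221 201.92026612] tab [313.51904724 246.80366494]
exp center [313.99567871 339.2284026 ] tab [314.1426002  393.96842235]
scene [([218, 294], 0.69), ([397, 223], 0.43)]
scene [([196, 282], 0.85), ([376, 331], 0.33), ([154, 335], 0.25)]
exp center [267.60235788 261.48127183] tab [254.4298009  254.16854776]
exp center [214.49616493 294.44688016] tab [197.35286256 288.24749671]
```

Request:
{"op": "apply_moves", "data": {"steps": [1,-0.12,0,0,0,0,28,1,-0.12,0,0,0,0,28,1,-0.12,0,0,0,0,28,1,-0.12,0,0,0,0,28,1,-0.12,0,0,0,0,28,1,-0.12,0,0,0,0,28,1,-0.12,0,0,0,0,28,1,-0.12,0,0,0,0,28,1,-0.12,0,0,0,0,28,1,-0.12,0,0,0,0,28,1,-0.12,0,0,0,0,28,1,-0.12,0,0,0,0,28]}}

```text
t: 25.58
tool_pos: [0.4821, 0.2007, 0.3462]
orientation: [-2.136, -2.302, 0.002]
force: [0.3, -0.1, 0.2]
opening: 0.026
gripper_force: 0.0
```

Request:
{"op": "apply_moves", "data": {"steps": [1,-0.12,0,0,0,0,28,1,-0.12,0,0,0,0,28,1,-0.12,0,0,0,0,28,1,-0.12,0,0,0,0,28,0.4,0,0,0,0,0,28,0,0,0,0,0,0.96,28,0,0,0,0,0,0.96,28,0,0,0,0,0,0.96,28,0,0,0,0,0,0.96,28,0,0,0,0,0,0.96,28,0,0,0,0,0,0.96,28,0,0,0,0,0,0.96,28]}}

```text
t: 26.58
tool_pos: [0.4588, 0.3293, 0.3463]
orientation: [2.803, 1.418, -0.003]
force: [0.3, 0.0, 0.2]
opening: 0.0263
gripper_force: 0.0
```

Request:
{"op": "apply_moves", "data": {"steps": [0,0,0,0,0,0.96,28,0,0,0,0,0,0.96,28,0,0,0,0,0,0.96,28,0,0,0,0,0,0.96,28,0,0,0,0,0,0.96,28,0,0,0,0,0,0.96,28,0,0,0.56,0,0,0.96,28,0,0,0.56,0,0,0.96,28,0,0,0.56,0,0,0.96,28,0,0,0.56,0,0,0.96,28,0,0,0,0,0,0,28,0,0,0,0,0,0,28]}}

```text
t: 27.58
tool_pos: [0.4582, 0.3291, 0.2786]
orientation: [3.138, -0.095, -0.005]
force: [0.7, 0.8, 0.4]
opening: 0.0262
gripper_force: 0.0
```

```bash
python3 - <<'E'
from h import *
im,C=look("w12",(.5152,-.1289),.0305)
for n in ["board_a_center","board_a_tab"]:
    for d in eyes.place_of("wrist",n)[:4]: print(n,np.round(d["xy"],1),round(d["conf"],2),ray(C,d["xy"],.092 if "tab" in n else .054).round(4))
h=cv2.cvtColor(im,cv2.COLOR_BGR2HSV)
a=proj(C,[.470,.332,.108]);print(a)
c,r=a.astype(int)
for rr in range(r-34,r+24,2): print(rr,c-40,"".join("W" if (v[1]<40 and v[2]>190) else "g" if v[1]<50 and v[2]>70 else "d" if v[1]<50 else "." for v in h[rr,c-40:c+60]))
for z in (.108,):
  print("tab corners pred",[proj(C,[x,y,z]).round(0).tolist() for x in (.458,.482) for y in (.328,.336)])
E
```

```text
27.58 [0.4582 0.3291 0.2786] [ 3.138 -0.095 -0.005] x [ 0.998 -0.061 -0.003] F [0.7 0.8 0.4] 0.0262
hole [0.4886 0.3272 0.2574] tip-hole in tool mm [ 54.2 453.7  18.2]
pix tip [1110.4  125.7] hole [315.  225.6]
board_a_center [309.7 183.9] 0.83 [0.4972 0.3326 0.054 ]
board_a_tab [313.1 216. ] 0.58 [0.4669 0.3305 0.092 ]
[311.27208035 215.6254239 ]
181 271 WWWWWWWWWWWWWWWWWWWWWWWWWWWWWWWWWWWWWWWWWWWWWWWWWWWWWWWWWWWWWWWWWWWWWWWWWWWWWWWWWWWWWWWWWWWWWWWWWWWW
183 271 WWWWWWWWWWWWWWWWWWWWWWWWWWWWWWWWWWWWWWWWWWWWWWWWWWWWWWWWWWWWWWWggggggggggggggggggggggggggggggggggggg
185 271 ggggggggggg.gggggggggggg....ggggggggWWWWWWWWWWWWWWWWW...............................................
187 271 ............................ggggggggWWWWWWWWWWWWWWWWW...............................................
189 271 ............................ggggggggWWWWWWWWWWWWWWWWW...............................................
191 271 .............................gggggggWWWWWWWWWWWWWWWWW...............................................
193 271 .............................gggggggWWWWWWWWWWWWWWWWW...................................
[... 1792 characters left out ...]
...........gWWWggg.......................................................
229 271 ....................................................................................................
231 271 ....................................................................................................
233 271 ....................................................................................................
235 271 ....................................................................................................
237 271 ....................................................................................................
tab corners pred [[316.0, 227.0], [308.0, 228.0], [315.0, 203.0], [306.0, 204.0]]
```

The tab is exactly where predicted. Grasping, drawing out and lifting the last board.

Request:
{"op": "apply_moves", "data": {"steps": [0.39,-0.12,0,0,0,0,28,0,0,1,0,0,0,28,0,0,1,0,0,0,28,0,0,1,0,0,0,28,0,0,1,0,0,0,28,0,0,1,0,0,0,28,0,0,1,0,0,0,28,0,0,0.8,0,0,0,28,0,0,0,0,0,0,28,0,0,0,0,0,0,0,0,0,0,0,0,0,0,0,0,0,0,0,0,0]}}

```text
t: 28.73
tool_pos: [0.4726, 0.334, 0.0793]
orientation: [-3.138, 0.098, -0.006]
force: [0.2, 0.3, -0.3]
opening: 0.0106
gripper_force: 0.1
```

Request:
{"op": "apply_moves", "data": {"steps": [0,0,0,0,0,0,0,0,0,0,0,0,0,0,-0.4,0,0,0,0,0,0,-0.4,0,0,0,0,0,0,-0.4,0,0,0,0,0,0,-0.4,0,0,0,0,0,0,-0.4,0,0,0,0,0,0,0,0,-0.5,0,0,0,0,0,0,-1,0,0,0,0,0,0,-1,0,0,0,0,0,0,-1,0,0,0,0,0,0,-1,0,0,0,0]}}

```text
t: 29.73
tool_pos: [0.4107, 0.3367, 0.2134]
orientation: [-3.139, 0.099, -0.001]
force: [0.4, 0.5, -1.3]
opening: 0.0077
gripper_force: 40.0
```

Request:
{"op": "apply_moves", "data": {"steps": [0,0,-1,0,0,0,0,0,0,-0.8,0,0,0,0,0,0,0,0,0,0,0,0,0,0,0,0,0,0]}}

```text
t: 30.07
tool_pos: [0.4118, 0.3374, 0.2678]
orientation: [-3.137, 0.099, -0.006]
force: [0.3, -0.8, -1.8]
opening: 0.0078
gripper_force: 40.0
```

```bash
python3 - <<'E'
from h import *
im,C=look("w13",(.5057,-.0051),.009)
brass(im,C)
E
```

```text
30.07 [0.4118 0.3374 0.2678] [-3.137  0.099 -0.006] x [ 0.998 -0.063  0.004] F [ 0.3 -0.8 -1.8] 0.0078
hole [0.4209 0.3369 0.2467] tip-hole in tool mm [106.2 335.9   6.2]
pix tip [975.9  56.3] hole [312.9 261.9]
-0.009 [(0, [9, 134, 116]), (4, [9, 131, 121]), (8, [9, 135, 121]), (12, [22, 124, 121]), (16, [21, 119, 88]), (20, [45, 10, 150]), (24, [42, 8, 151]), (28, [53, 7, 150]), (32, [38, 7, 150]), (36, [40, 10, 150]), (40, [38, 7, 150]), (44, [48, 8, 151]), (48, [40, 5, 150]), (52, [43, 12, 153]), (56, [48, 8, 154]), (60, [38, 7, 151]), (64, [48, 8, 153]), (68, [42, 8, 152]), (72, [14, 133, 153]), (76, [14, 125, 94])]
0.009 [(0, [9, 132, 118]), (4, [8, 133, 117]), (8, [8, 130, 120]), (12, [21, 122, 123]), (16, [21, 117, 89]), (20, [48, 8, 151]), (24, [42, 8, 151]), (28, [48, 8, 150]), (32, [75, 2, 234]), (36, [75, 2, 234]), (40, [90, 2, 232]), (44, [90, 2, 233]), (48, [105, 2, 234]), (52, [105, 2, 233]), (56, [105, 2, 233]), (60, [100, 3, 233]), (64, [100, 3, 234]), (68, [100, 3, 234]), (72, [14, 137, 154]), (76, [14, 125, 92])]
gray row 231 [118, 119, 121, 120, 123, 123, 122, 144
[... 261 characters left out ...]
232, 232, 232, 232, 232, 231, 232, 238, 109, 104, 103, 104, 103, 105, 104]
col 313 [(130, 232), (132, 234), (134, 218), (136, 115), (138, 69), (140, 69), (142, 69), (144, 72), (146, 111), (148, 117), (150, 116), (152, 111), (154, 185), (156, 235), (158, 233), (160, 233), (162, 232), (164, 232), (166, 232), (168, 233), (170, 232), (172, 233), (174, 232), (176, 232), (178, 232)]
pred far end [313.79321184 154.9071432 ] ledge [327.71694688 155.75526322]
col 329 [(140, 68), (142, 69), (144, 98), (146, 115), (148, 117), (150, 116), (152, 238), (154, 233), (156, 232), (158, 233), (160, 232), (162, 232), (164, 232), (166, 232), (168, 232), (170, 233), (172, 232), (174, 232), (176, 232), (178, 232)]
```

One block pair at the tab end only, so this is board A and it hangs from the hole at x −20. Carrying it to peg 0.

Request:
{"op": "apply_moves", "data": {"steps": [0,0,0,0,0,-0.96,0,0,0,0,0,0,-0.96,0,0,0,0,0,0,-0.96,0,0,0,0,0,0,-0.96,0,0,0,0,0,0,-0.96,0,0,0,0,0,0,-0.96,0,0,0,0,0,0,-0.96,0,0,0,0,0,0,-0.96,0,0,0,0,0,0,-0.96,0,0,0,0,0,0,-0.96,0,0,0,0,0,0,-0.96,0,0,0,0,0,0,-0.96,0]}}

```text
t: 31.12
tool_pos: [0.4099, 0.336, 0.2628]
orientation: [2.638, 1.706, -0.006]
force: [0.4, 0.4, -1.1]
opening: 0.0077
gripper_force: 40.0
```

Request:
{"op": "apply_moves", "data": {"steps": [0,0,0,0,0,-0.96,0,0,0,0,0,0,-0.96,0,0,0,0,0,0,-0.96,0,0,0,0,0,0,-0.96,0,0,0,0,0,0,-0.96,0,-0.5,0,0.04,0,0,0,0,-1,0,0,0,0,0,0,-1,0,0,0,0,0,0,-1,0,0,0,0,0,0,-1,0,0,0,0,0,0,-1,0,0,0,0,0,0,-1,0,0,0,0,0,0]}}

```text
t: 32.12
tool_pos: [0.4242, 0.1407, 0.2617]
orientation: [-2.135, -2.302, 0.004]
force: [0.3, 0.5, -1.9]
opening: 0.0074
gripper_force: 40.0
```

Request:
{"op": "apply_moves", "data": {"steps": [-1,0,0,0,0,0,0,-1,0,0,0,0,0,0,-1,0,0,0,0,0,0,-1,0.1,0,0,0,0,0,-0.9,0.35,0,0,0,0,0,-0.5,0.3,0,0,0,0,0,0,0,0,0,0,0,0,0,0,0,0,0,0,0]}}

```text
t: 32.78
tool_pos: [0.4591, -0.0181, 0.2619]
orientation: [-2.137, -2.299, 0.003]
force: [-0.2, -0.2, -2.1]
opening: 0.0082
gripper_force: 40.0
```

```bash
python3 - <<'E'
from h import *
im,C=look("w14",(.5057,-.0051),.009)
tip=proj(C,[.5057,-.0051,.24]);c0,r0=tip.astype(int)
h=cv2.cvtColor(im,cv2.COLOR_BGR2HSV)
for rr in range(r0-16,r0+17): print(rr,c0-20,"".join("#" if (v[1]<60 and v[2]>70) else "." for v in h[rr,c0-20:c0+60]))
E
```

```text
32.78 [ 0.4591 -0.0181  0.2619] [-2.137 -2.299  0.003] x [-0.073  0.997  0.001] F [-0.2 -0.2 -2.1] 0.0082
hole [ 0.4584 -0.0091  0.2408] tip-hole in tool mm [ 0.6 47.5  0.7]
pix tip [398.  260.4] hole [314.9 261.7]
244 378 ................................................................................
245 378 ................................................................................
246 378 ................................................................................
247 378 ................................................................................
248 378 ................................................................................
249 378 ................................................................................
250 378 ................................................................................
251 378 ................................................................................
252 378 ................................................................................
253 378 ....................######..................................................
[... 1351 characters left out ...]
.............................................................................
270 378 ................................................................................
271 378 ................................................................................
272 378 ................................................................................
273 378 ................................................................................
274 378 ................................................................................
275 378 ................................................................................
276 378 ................................................................................
```

Request:
{"op": "apply_moves", "data": {"steps": [0.03,0.2,-0.06,0,0,0,0,0,0.4,0,0,0,0,0,0,0.4,0,0,0,0,0,0,0.4,0,0,0,0,0,0,0.4,0,0,0,0,0,0,0.4,0,0,0,0,0,0,0.4,0,0,0,0,0,0,0.15,0,0,0,0,0,0,0,0,0,0,0,0]}}

```text
t: 33.58
tool_pos: [0.5426, -0.0094, 0.2653]
orientation: [-2.134, -2.304, 0.001]
force: [-0.1, 0.7, -2.0]
opening: 0.0075
gripper_force: 40.0
```

```bash
python3 - <<'E'
from h import *
im,C=look("w15",(.5057,-.0051),.009)
h=cv2.cvtColor(im,cv2.COLOR_BGR2HSV)
for c in (245,252,267,285,350,380): print(c,"".join("#" if (h[r,c,1]<60 and h[r,c,2]>80) else "." for r in range(235,285)))
sc=eyes.read_camera("scene")[:,:,::-1];tp=eyes.read_camera("top")[:,:,::-1];cv2.imwrite("pics/sc15.png",sc);
cv2.imwrite("pics/v15.png",np.hstack([cv2.resize(sc[170:410,110:430],(480,360),interpolation=cv2.INTER_CUBIC),cv2.resize(im[120:330,220:400],(309,360))]))
E
```

```text
33.58 [ 0.5426 -0.0094  0.2653] [-2.134e+00 -2.304e+00  1.000e-03] x [-0.077  0.997  0.   ] F [-0.1  0.7 -2. ] 0.0075
hole [ 5.419e-01 -4.000e-04  2.442e-01] tip-hole in tool mm [ -1.9 -36.4   4.2]
pix tip [253.1 261.4] hole [315.7 260.2]
245 ..................................................
252 ....................###############...............
267 ......................###########.................
285 ......................##########............######
350 ......................###########...........######
380 ......................###########.................
```

View pics/v15.png

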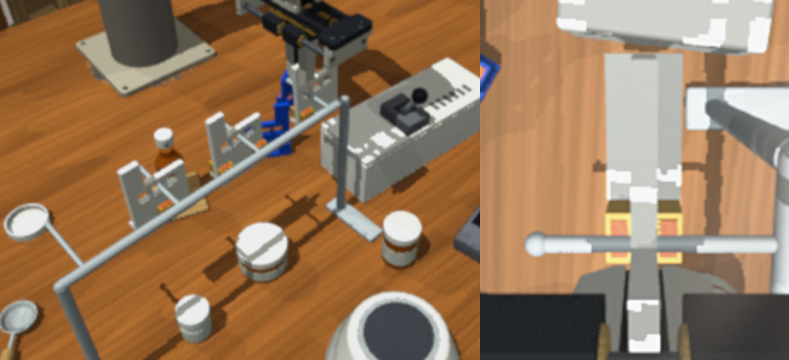

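B and D hang level, and the peg is through A's tab-side hole. Lowering and releasing A.

Request:
{"op": "apply_moves", "data": {"steps": [0,0,0.12,0,0,0,0,0,0,0.1,0,0,0,0,0,0,0.05,0,0,0,0,0,0,0,0,0,0,0,0,0,0,0,0,0,12,0,0,0,0,0,0,12,0,0,0,0,0,0,28,0,0,0,0,0,0,28,0,0,0,0,0,0,28,0,0,-0.5,0,0,0,28,0,0,-1,0,0,0,28,0,0,-1,0,0,0,28]}}

```text
t: 34.73
tool_pos: [0.5412, -0.0105, 0.3318]
orientation: [-2.135, -2.301, 0.003]
force: [0.4, -0.5, -0.0]
opening: 0.0258
gripper_force: 0.0
```

Request:
{"op": "apply_moves", "data": {"steps": [0,0,-1,0,0,0,28,0,0,0,0,0,0,28]}}

```text
t: 34.9
tool_pos: [0.544, -0.0108, 0.3699]
orientation: [2.131, 2.297, 0.009]
force: [-0.2, 0.3, 0.8]
opening: 0.0262
gripper_force: 0.0
```

```bash
python3 - <<'E'
from h import *
im,C=look("w16",(.5057,-.0051),.009)
for n in ["spray_top","board_a_tab","board_a_center"]:
  for d in eyes.place_of("wrist",n)[:3]: print(n,np.round(d["xy"],1),round(d["conf"],2),ray(C,d["xy"],.15).round(4))
e=np.array([.997,.076,0]);f=np.array([-.076,.997,0])
c=np.array([.5057,-.0051,.235])+.036*e+.02*f;print("A exp center",proj(C,c),"tab",proj(C,c-.028*f+[0,0,.038]))
a=eyes.read_camera("scene");S=eyes.calibration("scene");cv2.imwrite("pics/sc16.png",a[:,:,::-1])
for n,z in [("spray_top",.15)]:
  for d in eyes.place_of("scene",n)[:3]: print("scene",n,np.round(d["xy"],1),round(d["conf"],2),ray(S,d["xy"],z).round(4))
t=eyes.read_camera("top");T=eyes.calibration("top");cv2.imwrite("pics/tp16.png",t[:,:,::-1])
for d in eyes.place_of("top","spray_top")[:3]: print("top",np.round(d["xy"],1),round(d["conf"],2),ray(T,d["xy"],.15).round(4))
# white cap centroid in scene/top near estimate
for im2,Cc,n in ((a,S,"scene"),(t,T,"top"),(im[:,:,::-1],C,"wrist")):
  u=proj(Cc,[.397,-.161,.15]);c0,r0=u.astype(int);p=im2[max(r0-14,0):r0+15,c0-14:c0+15]
  if p.size==0: print(n,"out",u);continue
  hs=cv2.cvtColor(np.ascontiguousarray(p),cv2.COLOR_RGB2HSV);m=((hs[...,1]<40)&(hs[...,2]>185)).astype(np.uint8)
  k,l,st,ce=cv2.connectedComponentsWithStats(m)
  for i in range(1,k):
    if st[i,4]>15: q=ce[i]+[c0-14,max(r0-14,0)];print(n,"blob",q.round(1),st[i].tolist(),ray(Cc,q,.15).round(4))
E
```

```text
34.9 [ 0.544  -0.0108  0.3699] [2.131 2.297 0.009] x [-0.075  0.997 -0.002] F [-0.2  0.3  0.8] 0.0262
hole [ 0.5435 -0.0018  0.3487] tip-hole in tool mm [ -0.3 -39.  108.4]
pix tip [270.6 226. ] hole [315.5 262.3]
board_a_tab [313.4 248. ] 0.64 [ 0.5459 -0.0454  0.15  ]
board_a_center [310.2 203.6] 0.73 [0.5386 0.0052 0.15  ]
A exp center [312.14390867 202.05227812] tab [312.21951629 244.10055926]
scene spray_top [195.5 286.1] 0.69 [ 0.439  -0.2414  0.15  ]
scene spray_top [218.6 256.5] 0.61 [ 0.3899 -0.1576  0.15  ]
top [409.  215.3] 0.65 [ 0.5843 -0.1452  0.15  ]
scene blob [218.2 259.4] [9, 12, 12, 8, 76] [ 0.3977 -0.1631  0.15  ]
```

A hangs where expected. Moving above the spray head with the fingers shut.

Request:
{"op": "apply_moves", "data": {"steps": [-0.78,-0.88,0,0,0,0,0,-0.78,-0.88,0,0,0,0,0,-0.78,-0.88,0,0,0,0,0,-0.78,-0.88,0,0,0,0,0,-0.78,-0.88,0,0,0,0,0,-0.78,-0.88,0,0,0,0,0,0,0,1,0,0,0,0,0,0,1,0,0,0,0,0,0,1,0,0,0,0,0,0,1,0,0,0,0,0,0,1,0,0,0,0,0,0,0,0,0,0,0]}}

```text
t: 36.3
tool_pos: [0.3912, -0.1606, 0.2056]
orientation: [-2.13, -2.295, 0.004]
force: [-0.0, 0.6, 0.2]
opening: 0.0005
gripper_force: 0.0
```

```bash
python3 - <<'E'
from h import *
s=robot.read_state();print(s["t"],s["tool_pos"],s["force"],delta([.3973,-.162,.155]))
S=eyes.calibration("scene");a=eyes.read_camera("scene")[:,:,::-1];t=eyes.read_camera("top")[:,:,::-1]
p=proj(S,[.42,-.12,.2]).astype(int);q=proj(eyes.calibration("top"),[.42,-.14,.15]).astype(int)
cv2.imwrite("pics/v17.png",np.hstack([cv2.resize(a[p[1]-60:p[1]+70,p[0]-70:p[0]+120],(526,360),interpolation=cv2.INTER_CUBIC),cv2.resize(t[q[1]-60:q[1]+60,q[0]-45:q[0]+45],(270,360),interpolation=cv2.INTER_CUBIC)]))
E
```

```text
36.3 [ 0.39116036 -0.16056061  0.20556595] [-0.00738938  0.61670123  0.24342574] [-0.07  0.22  1.68]
```

View pics/v17.png

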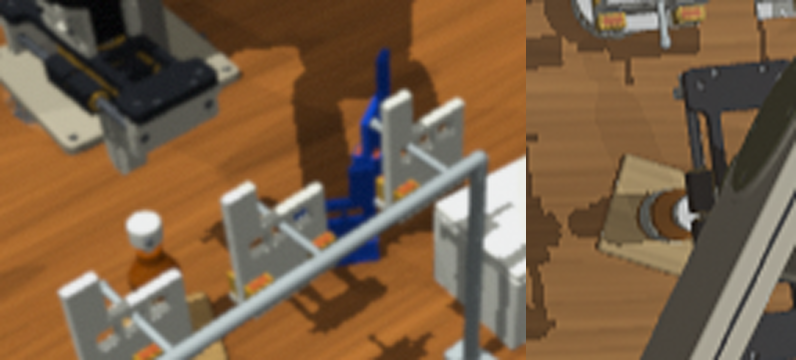

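All three boards hang level (scene crop), and the fingers are above and near the cap at (143, 225). Checking that the fingertip pixel matches before pressing.

```bash
python3 - <<'E'
from h import *
S=eyes.calibration("scene");p=proj(S,[.42,-.12,.2]).astype(int)
k=np.array([526/190,360/130])
for n,X in (("tcp",robot.read_state()["tool_pos"]),("cap",[.3973,-.162,.15])): print(n,proj(S,X).round(1),((proj(S,X)-p+[70,60])*k).round(0))
E
```

```text
tcp [213.4 237.6] [129. 162.]
cap [218.5 259.1] [143. 222.]
```

It matches. Descending in stages.

Request:
{"op": "apply_moves", "data": {"steps": [-0.07,0.22,0.5,0,0,0,0,0,0,0.5,0,0,0,0,0,0,0.5,0,0,0,0,0,0,0,0,0,0,0]}}

```text
t: 36.73
tool_pos: [0.4014, -0.1639, 0.1675]
orientation: [-2.136, -2.303, 0.0]
force: [-0.3, -0.4, -0.8]
opening: 0.0002
gripper_force: 0.0
```

Request:
{"op": "apply_moves", "data": {"steps": [0,0,0.15,0,0,0,0,0,0,0.15,0,0,0,0,0,0,0.15,0,0,0,0,0,0,0,0,0,0,0]}}

```text
t: 37.07
tool_pos: [0.4016, -0.1641, 0.1542]
orientation: [2.137, 2.303, 0.0]
force: [-0.2, 0.2, 0.0]
opening: 0.0006
gripper_force: 0.0
```

Request:
{"op": "apply_moves", "data": {"steps": [0,-0.12,0,0,0,0,0,0,0,0.1,0,0,0,0,0,0,0.1,0,0,0,0,0,0,0.1,0,0,0,0,0,0,0,0,0,0,0]}}

```text
t: 37.48
tool_pos: [0.3981, -0.1646, 0.1452]
orientation: [2.136, 2.302, 0.0]
force: [-1.0, 0.5, 5.8]
opening: 0.0005
gripper_force: 2.7
```

Request:
{"op": "apply_moves", "data": {"steps": [0,0,0.1,0,0,0,0,0,0,0,0,0,0,0]}}

```text
t: 37.65
tool_pos: [0.3981, -0.1646, 0.1425]
orientation: [2.136, 2.302, -0.0]
force: [-2.1, 0.2, 7.2]
opening: 0.0006
gripper_force: 3.6
```

Request:
{"op": "apply_moves", "data": {"steps": [0,0,0.1,0,0,0,0,0,0,0,0,0,0,0]}}

```text
t: 37.82
tool_pos: [0.3984, -0.1647, 0.142]
orientation: [2.136, 2.302, -0.0]
force: [-9.1, 3.3, 23.0]
opening: 0.0003
gripper_force: 11.8
```

Request:
{"op": "apply_moves", "data": {"steps": [0,0,0.06,0,0,0,0,0,0,0,0,0,0,0,0,0,0,0,0,0,0]}}

```text
t: 38.07
tool_pos: [0.3986, -0.1649, 0.1418]
orientation: [2.135, 2.302, -0.0]
force: [-16.1, 7.1, 37.6]
opening: 0.0006
gripper_force: 18.8
```

Bottomed at z 0.142, so the press is full. Rising clear and backing away, then a final check.

Request:
{"op": "apply_moves", "data": {"steps": [0,0,-0.3,0,0,0,0,0,0,-0.6,0,0,0,0,0,0,-1,0,0,0,0,0,0,-1,0,0,0,0,0,0,-1,0,0,0,0,0,0,-1,0,0,0,0,0,0,-1,0,0,0,0,0,0,0,0,0,0,0,0,0,0,0,0,0,0,0,0,0,0,0,0,0,0,0,0,0,0,0,0]}}

```text
t: 38.98
tool_pos: [0.3973, -0.164, 0.3125]
orientation: [-2.135, -2.301, 0.001]
force: [-0.0, -0.2, -1.2]
opening: 0.0003
gripper_force: 0.0
```

```bash
python3 - <<'E'
from h import *
s=robot.read_state();print(s["t"],s["tool_pos"].round(3),s["force"].round(1))
a=eyes.read_camera("scene")[:,:,::-1];b=cv2.imread("pics/sc16.png");S=eyes.calibration("scene")
for n,X in (("peg0",[.52,.01,.24]),("peg1",[.55,-.125,.23]),("peg2",[.56,-.25,.23]),("cap",[.397,-.162,.15]),("knob",[.598,.18,.168])):
    u,v=proj(S,X).astype(int);print(n,(u,v),"mean change",cv2.absdiff(a[v-10:v+10,u-10:u+10],b[v-10:v+10,u-10:u+10]).mean().round(1))
for n in ("jar_wide_center","jar_small_center","jar_tall_center"): print(n,[(np.round(d["xy"]).tolist(),round(d["conf"],2)) for d in eyes.place_of("scene",n)[:2]])
E
```

```text
38.9833 [ 0.397 -0.164  0.313] [-0.  -0.2 -1.2]
peg0 (np.int64(311), np.int64(224)) mean change 3.7
peg1 (np.int64(267), np.int64(262)) mean change 8.0
peg2 (np.int64(214), np.int64(296)) mean change 1.8
cap (np.int64(218), np.int64(259)) mean change 1.7
knob (np.int64(388), np.int64(234)) mean change 55.3
jar_wide_center [([284.0, 340.0], 0.79), ([379.0, 333.0], 0.38)]
jar_small_center [([237.0, 380.0], 0.79)]
jar_tall_center [([376.0, 330.0], 0.92)]
```

The change at the knob is probably the arm in the older picture. I'll compare it with an earlier frame.

```bash
python3 - <<'E'
from h import *
a=eyes.read_camera("scene")[:,:,::-1];S=eyes.calibration("scene")
for f in ("scene3","sc15","sc16","scene0"):
    b=cv2.imread(f"pics/{f}.png");u,v=proj(S,[.598,.18,.168]).astype(int);print(f,cv2.absdiff(a[v-18:v+6,u-12:u+12],b[v-18:v+6,u-12:u+12]).mean().round(1))
def dark(X): 
    u,v=proj(S,X).round().astype(int);return a[v-2:v+3,u-2:u+3].mean().round()
print("off pos",dark([.598,.181,.168]),"on pos",dark([.546,.184,.168]))
g=a[195:245,360:410].mean(2)<45;ys,xs=np.nonzero(g);print("dark blob",len(xs),xs.mean()+360,ys.mean()+195, "proj off",proj(S,[.598,.181,.168]),"on",proj(S,[.546,.184,.168]))
E
```

```text
scene3 6.5
sc15 72.2
sc16 72.3
scene0 46.9
off pos 19.0 on pos 103.0
dark blob 71 387.92957746478874 235.1830985915493 proj off [388.86620293 234.63829774] on [374.08397003 223.39734614]
```

The switch is off, with the knob at the off projection. Handing in.

```bash
python3 -c "
from plant import robot
print(robot.close_job())"
```

```text
the job is handed in; nothing more can be done
None
```

The dryer is switched off, all three boards present (A, B and D) hang level on pegs 0, 2 and 1, the spray head had one full press at the end and came up again, and the job is handed in at about 39 s; the left jar was not re-checked at the end, and two finger pushes read high at the wrist (66 N at the lever's end stop, 38 N at the spray head), though below the 120 N wrist limit.

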